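# Cure the lacquered hatch of a model's battery housing on a coasting turntable

### The job

Take the curing lamp out of its stand and set the turntable turning by its push post (in either order), at about one turn in six to ten seconds, so that the lacquer does not run. Then, while the turntable coasts on untouched (slowing to no less than one turn in 15 seconds), keep the lamp's lens 25 mm above the middle of the round hatch, following it within 15 mm for six seconds without a break and never touching the housing. Finally put the lamp back upright in the hole of its stand and let go of it, leaving the other things on the bench alone; the turntable may still be turning.

Things in the scene. Friction and masses are not known exactly. Their poses are not given: they have to be found in the camera images.
- turntable: Fixed base of a modeller's turntable, black, 170 mm across, 30 mm high; origin on the vertical turning axis at bench height, yaw always 0. On it turns an aluminium disc 240 mm across, top face 44 mm above the bench, carrying the push post and the battery housing.
- disc (a joint): Angle of the disc, rad, positive counter-clockwise from above, no stops, keeps counting past full turns; at rest at any angle at first. At angle a the hatch lies from the axis in direction a (0: world +x), the push post in a + pi. Runs freely both ways: nominal inertia 0.0105 kg m2 (varies by 35 percent), drag 0.0002 N m s/rad, dry friction 0.0001 N m: loses about a tenth of its speed in 3 s.
- housing: Grey plastic battery housing of a scale model, a box 60 mm (radial) x 100 mm (tangential) x 35 mm high, fixed on the disc; origin at the middle of its underside, on the disc's top face 70 mm from the turning axis. Its x axis points radially outwards.
- hatch (a point): Middle of the top of the round hatch, a low boss 34 mm across with a clear lacquered face, at the middle of the housing's top: 83 mm above the bench, 70 mm from the turning axis. It goes round with the disc.
- aim (a point): Where the middle of the lamp's lens should be: 25 mm above the middle of the hatch (108 mm above the bench), going round with it.
- post_top (a point): Middle of the top of the push post, an upright steel pin 18 mm in diameter and 60 mm high on the disc, 100 mm from the axis and across from the housing; its top is 104 mm above the bench. Push it sideways, along its circle, to turn the disc.
- lamp: Curing lamp, an aluminium barrel 112 mm long plus a 3 mm button on top, standing upright, lens down: head 32 mm in diameter up to 26 mm above the lens face, 28 mm from 32 mm up (grip there, about 80 mm above the lens). About 120 g. Origin at the middle of the lens face (lower end), z up along the barrel. Always lit.
- stand: Fixed black block 80 x 80 mm, 42 mm high, with a round hole 40 mm in diameter and 32 mm deep in its top middle; origin at the middle of the underside. The lamp stands in the hole, its lens face 10 mm above the bench. It is on the left or the right of the turntable.
- battery: Blue battery pack 72 x 44 x 24 mm lying on the other side of the turntable, loose; bystander. Origin at the middle of its underside.
- paint_jar: Small paint jar, 48 mm in diameter and 55 mm high, loose; bystander. Origin at the middle of its underside.
- screwdriver: Screwdriver with a red handle, 160 mm long, lying loose beyond the turntable; bystander.
Not all that is in view belongs to the job. Leave any orange look-alike of the turntable alone.

How it is judged:
On the way, in this order (a step that is already met when the one before it is completed fails the run):
1. the disc turns faster than 0.55 rad/s, either way ((velocity of joint disc above 0.55 rad/s or velocity of joint disc below -0.55 rad/s)), for 0.2 s.
2. for 6 s the lens stays within 15 mm of the point 25 mm above the hatch, the disc coasting untouched faster than 0.4 rad/s (distance between lamp and aim below 0.015 m and (velocity of joint disc above 0.4 rad/s or velocity of joint disc below -0.4 rad/s) and contact force between each of lamp, the arm, the fingers and turntable below 0.05 N), for 6 s.
At the end, for the whole second after the job is handed in: The lamp stands released and at rest in the hole of its stand: within 12 mm of the stand's middle, its lens less than 16 mm above the stand's underside, tilted less than 0.12 rad. The turntable may still turn (horizontal distance between lamp and stand below 0.012 m and z of lamp in the frame of stand below 0.016 m and angle between lamp's own z axis and vertical below 0.12 rad and linear speed of lamp below 0.03 m/s and contact force between the fingers and lamp below 0.05 N); the robot touches nothing.
It fails at once if the housing with its wet hatch is touched (contact force between any of lamp, the arm, the fingers and housing above 0.3 N).
It fails at once if the turntable is flung round faster than 2.2 rad/s (velocity of joint disc above 2.2 rad/s or velocity of joint disc below -2.2 rad/s).
It fails at once if the turntable is struck with more than 20 N (contact force between any of lamp, the fingers and turntable above 20 N).
It fails at once if the lamp is tipped over (angle between lamp's own z axis and vertical above 0.7 rad).
It fails at once if a bystander is moved more than 30 mm (distance of any of battery, paint_jar, screwdriver from where it was at the start of the episode above 0.03 m).
It also fails if it takes over 72 s, if anything falls off the work surface, if the arm or the gripper's body presses on something with over 40 N, if the wrist force passes 120 N, or if a joint passes its speed limit or range.

### The arm

A 7-joint arm with a two-finger parallel gripper is mounted at the origin on the work surface. World frame = base frame: x ahead of the robot, y to its left, z up, the work surface at z = 0. Lengths are in m, angles in rad, forces in N, time in s.
With the tool pointing down it reaches from about 0.35 to 0.9 m from the base axis. Payload 8.1 kg.
Tool frame: the origin (TCP) lies on the centre line of the jaws, within the pads' length; the fingertips stand 14 mm ahead of it and the grasp point (between the pads) lies 5 mm behind it; z points along the fingers, y is the direction in which the jaws open and shut (so a half turn about z gives the same grasp; the last joint's range is limited). The gripper opens to 92 mm and grips with 3 to 60 N. Pads are 19 mm wide; open, the fingers measure 130 mm over their backs; the gripper's body (75 mm by 190 mm) begins 47 mm behind the grasp point.
Start: joints at [-1.403, 0.434, 0.025, 1.573, -0.012, 1.134, -0.075], TCP at [0.167, 0.602, 0.241] pointing down, gripper open.
Joint ranges: [-2.62, 2.62], [-0.44, 2.09], [-1.27, 1.32], [0.08, 2.57], [-1.32, 4.46], [0.12, 2], [-2.74, 2.74]. Speed limits (rad/s): [2.22, 2.22, 3.01, 3.01, 3.14, 3.14, 3.14].

### API

Orientations are given as a rotation vector (axis times angle).
In Python, from cell import observe, eyes, arm gives the robot as it stands.
- The arm moves only by the tool step_arm, never from a script. Its argument "series" is a list that holds one entry, the list of rows, each a list of 5 numbers: the finger opening in m, from 0 to 0.0918, then the shift along the world's x, y, z in m, then the turn about the world's z in degrees. In form: [[[hand, dx, dy, dz, spin], ...]]. A call has 1 to 20 rows; each row is the pose to reach, as a shift and turn from the pose measured when the call began; what a row does not reach only later rows make up. A row lasts 1/12 s, in which the tool goes at most 41.7 mm and 7.16 degrees, less where a joint would pass 70% of its speed; a pose out of reach is approached as far as the arm can. A call with a gripper value outside its range is refused whole. The fingers move at their own pace and stop on an object; "squeeze" is the grip in N (left out, the last holds). Time passes only in rows, so rows that repeat a pose let the fingers close. It gives the time, the measured TCP pose, the force and the opening at its end, in the units of the state.
- observe(): the state, without advancing time (a new reading comes with each control period).
- eyes.get_image(name): name is "side" or "top"; returns (picture, depth): 400x640x3 uint8, red, green, blue; 400x640 float32, m along the optical axis (not along the pixel's ray), 0 where there is no reading.
- eyes.camera_params(name): a dict with "intrinsics" (3x3 intrinsics, pixels), "position" and "attitude" of the camera in the world. Camera axes: x right, y down, z forward; pixel columns grow to the right and rows downward; lengths in m; the calibration is good to about 2 mm. A picture is of the moment at which its call begins. camera_params takes no time and is no camera call.
- arm.sign_off(): hands the job in, once; it reports no verdict.
The state is a dict: "clock": time; "joints": joint angles; "dq": joint speeds; "joint_efforts": joint torques, N m; "position": TCP position; "ee_rot": TCP orientation; "force": force on the tool from outside, world axes, zero at the start; "ft_torque": the same for the moment, N m; "width": opening from 0.0 (shut) to 1.0 (fully open).
Only numpy, scipy, OpenCV 4.12 (cv2) and the standard library are available. Lean on these libraries where they do the work, as an engineer would, in place of code of your own. Each camera call takes 0.05 s, during which the arm holds its last target.

## Working session

There is one attempt and no reset: what is moved stays moved. The work goes in short steps, Python scripts to look and compute and a tool call to move; the robot and the scene stay as the last step left them, time stands still between calls to the robot, and variables do not carry over. Pictures are saved under pics/ and viewed, and the job is handed in when it is done.

Besides the shell and the picture viewer there is one more tool, called after "Request:" as a command line: name --argument value ..., lists and objects as JSON in quotes. step_arm: Moves the arm, as the interface text tells. Its arguments: {"type":"object","properties":{"series":{"type":"array"},"squeeze":{"type":"number"}},"required":["series"]}

```bash
ls; mkdir -p pics
python3 - <<'E'
from cell import observe, eyes, arm
import cv2
s=observe(); print(s)
for n in("side","top"):
    p,d=eyes.get_image(n); cv2.imwrite(f"pics/{n}0.png",p[:,:,::-1])
    print(n,eyes.camera_params(n))
    import numpy as np; np.savez(f"{n}0.npz",p=p,d=d)
E
```

```text
pics
{'clock': 0.0, 'joints': array([-1.40259817,  0.43521428,  0.02495695,  1.57409205, -0.01156647,
        1.13398269, -0.07508898]), 'dq': array([ 7.62808876e-04, -5.34918229e-04, -8.98100878e-04,  6.93350788e-04,
        3.95441738e-05, -9.97731040e-04,  7.37235838e-04]), 'joint_efforts': array([ 6.05559326e-04, -6.67840648e+01,  9.85693149e-01, -3.14449883e+01,
       -6.04372169e-02,  4.32647823e-02,  1.78240052e-04]), 'position': array([0.16711324, 0.60174392, 0.23995213]), 'ee_rot': array([-4.24110655e-01, -3.11278714e+00,  2.43698001e-03]), 'force': array([-0.66240617, -0.29142094,  0.06022463]), 'ft_torque': array([-0.0091082 , -0.00416413,  0.03457856]), 'width': 1.0000837847050088}
side {'intrinsics': array([[462.73148326,   0.        , 323.38878717],
       [  0.        , 462.73148326, 199.27687918],
       [  0.        ,   0.        ,   1.        ]]), 'position': array([-0.49331504, -0.48046429,  0.95392223]), 'attitude': array([-1.93834861,  1.22758566, -0.61244391])}
top {'intrinsics': array([[399.34491397,   0.        , 313.46826945],
       [  0.        , 399.34491397, 193.34904484],
       [  0.        ,   0.        ,   1.        ]]), 'position': array([ 0.37346729, -0.02976163,  1.01422247]), 'attitude': array([-2.15960152,  2.11622704, -0.18127389])}
```

View pics/top0.png

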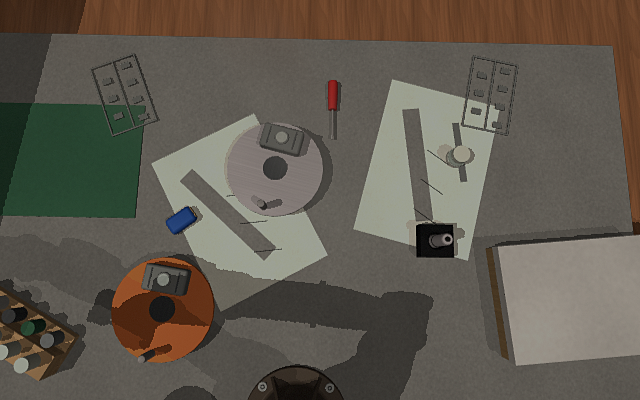

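View pics/side0.png

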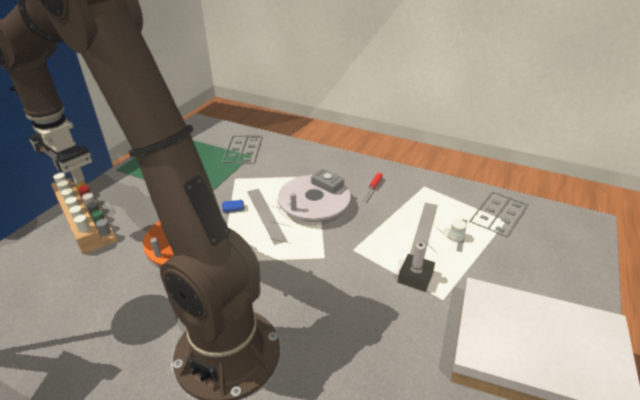

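The top view shows the turntable hub at about (275,168), the hatch at (282,137) and the post top at (263,204). The stand is at (435,240), with the lamp's button at (447,240). The battery is at (181,220), the jar at (460,155), the screwdriver at (333,105), and the orange decoy at (162,310).

```bash
cat > h.py <<'E'
import numpy as np, cv2
from scipy.spatial.transform import Rotation as R
from cell import observe, eyes, arm
def ray(n,uv):
    c=eyes.camera_params(n); K=c["intrinsics"]; Rm=R.from_rotvec(c["attitude"]).as_matrix()
    return c["position"],Rm@np.linalg.inv(K)@np.array([uv[0],uv[1],1.])
def onz(n,uv,z):
    o,d=ray(n,uv); return o+d*(z-o[2])/d[2]
def cloud(n,D):
    c=eyes.camera_params(n); K=c["intrinsics"]; Rm=R.from_rotvec(c["attitude"]).as_matrix()
    v,u=np.mgrid[:D.shape[0],:D.shape[1]]
    P=np.stack([(u-K[0,2])/K[0,0]*D,(v-K[1,2])/K[1,1]*D,D],-1)
    return P@Rm.T+c["position"]
E
python3 - <<'E'
from h import *
for uv,z,nm in [((275,168),.044,'hub'),((282,137),.083,'hatch'),((263,204),.104,'post'),((435,240),.042,'stand'),((447,240),.125,'button'),((181,220),.024,'bat'),((460,155),.055,'jar')]:
    print(nm,onz('top',uv,z).round(3))
f=np.load('top0.npz');P=cloud('top',f['d']);p=f['p'].astype(int)
for nm,(u,v) in dict(hub=(275,168),hatch=(282,137),post=(263,204),button=(447,240),standL=(422,232),bench=(350,320)).items(): print(nm,P[v,u].round(4))
ok=(f['d']>0)
# disc: height 0.038..0.05 
m=ok&(abs(P[...,2]-.044)<.006); m[:, :215]=0;m[:,335:]=0;m[:100]=0;m[230:]=0
cs,_=cv2.findContours(m.astype(np.uint8),0,1); c=max(cs,key=cv2.contourArea)
pts=np.array([P[q[0][1],q[0][0]] for q in c]); 
def circ(p):
    A=np.c_[2*p[:,:2],np.ones(len(p))]; x=np.linalg.lstsq(A,(p[:,:2]**2).sum(1),rcond=None)[0]; return x[0],x[1],np.sqrt(x[2]+x[0]**2+x[1]**2)
for _ in range(3):
    x=circ(pts); r=np.hypot(pts[:,0]-x[0],pts[:,1]-x[1])-x[2]; print(np.round(x,4),r.std()); pts=pts[abs(r)<max(2*r.std(),.002)]
# stand
m=ok&(abs(P[...,2]-.042)<.005); m[:,:405]=0;m[:,470:]=0;m[:215]=0;m[265:]=0
q=P[m]; print('stand',len(q),q.min(0),q.max(0),cv2.minAreaRect(q[:,:2].astype(np.float32)))
m=ok&(P[...,2]>.106); m[:,:405]=0;m[:,470:]=0;m[:215]=0;m[265:]=0
q=P[m];print('lamp top',len(q),q.mean(0),cv2.minEnclosingCircle(q[:,:2].astype(np.float32)))
m=ok&(P[...,2]>.09); m[:, :215]=0;m[:,335:]=0;m[:180]=0;m[230:]=0
q=P[m];print('post top',len(q),q.mean(0),cv2.minEnclosingCircle(q[:,:2].astype(np.float32)))
m=ok&(abs(P[...,2]-.081)<.006); m[:, :215]=0;m[:,335:]=0;m[:100]=0;m[180:]=0
q=P[m];print('hous top',len(q),q.mean(0),cv2.minAreaRect(q[:,:2].astype(np.float32)))
s=cv2.resize(f['p'][90:270,200:500,::-1].copy(),None,fx=2.6,fy=2.6,interpolation=cv2.INTER_CUBIC);cv2.imwrite('pics/crop0.png',s)
E
```

```text
hub [0.596 0.064 0.044]
hatch [0.664 0.046 0.083]
post [0.497 0.083 0.104]
stand [ 0.426 -0.33   0.042]
button [ 0.422 -0.331  0.125]
bat [0.464 0.294 0.024]
jar [ 0.636 -0.394  0.055]
hub [0.5957 0.0637 0.0462]
hatch [0.6639 0.0458 0.0847]
post [0.4972 0.0828 0.1034]
button [ 0.4221 -0.3311  0.1249]
standL [ 0.4448 -0.2987  0.0427]
bench [ 0.2295 -0.1286  0.0013]
[0.5914 0.0656 0.111 ] 0.02089243865319667
[0.5931 0.0652 0.1153] 0.009734903301307702
[0.5945 0.065  0.1172] 0.003670860808764733
stand 832 [ 0.38504449 -0.3739406   0.0370265 ] [ 0.46524918 -0.29277584  0.0469491 ] ((0.4251006543636322, -0.3334426283836365), (0.0808790996670723, 0.08036592602729797), 89.63689422607422)
lamp top 142 [ 0.42434561 -0.32931481  0.12068071] ((0.4248897433280945, -0.3315964639186859), 0.01380995661020279)
post top 50 [0.49851474 0.08836054 0.10312333] ((0.4990805387496948, 0.08877179771661758), 0.008624693378806114)
hous top 918 [0.66274616 0.04744955 0.08018573] ((0.6638286113739014, 0.04786308482289314), (0.09938006848096848, 0.06001121178269386), 75.91008758544922)
```

View pics/crop0.png

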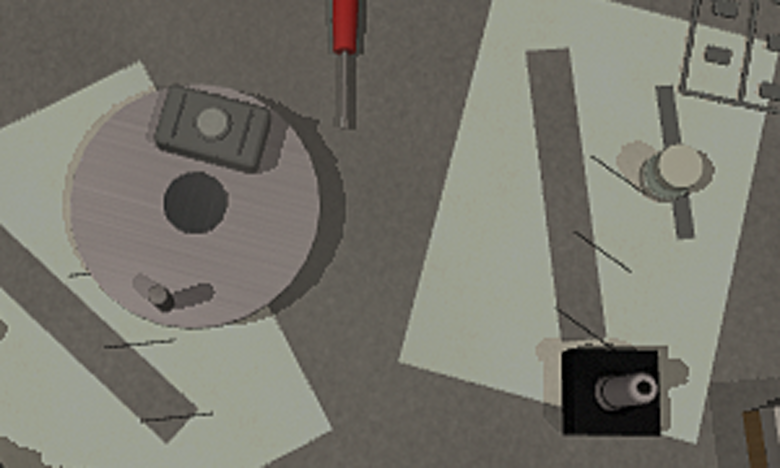

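Request:
step_arm --series '[[[0.0,0.02,-0.03,-0.01,0],[0.0,0.04,-0.06,-0.02,0],[0.0,0.06,-0.09,-0.03,0],[0.0,0.08,-0.12,-0.04,0],[0.0,0.1,-0.15,-0.04,0],[0.0,0.12,-0.18,-0.04,0],[0.0,0.14,-0.21,-0.04,0],[0.0,0.165,-0.24,-0.04,0],[0.0,0.19,-0.27,-0.04,0],[0.0,0.215,-0.3,-0.04,0],[0.0,0.235,-0.33,-0.04,0],[0.0,0.26,-0.36,-0.04,0],[0.0,0.28,-0.39,-0.04,0],[0.0,0.3,-0.42,-0.04,0],[0.0,0.32,-0.445,-0.04,0],[0.0,0.335,-0.465,-0.05,0],[0.0,0.341,-0.474,-0.06,0],[0.0,0.341,-0.474,-0.06,0]]]'

```text
clock: 1.6
position: [0.5086, 0.1242, 0.1783]
ee_rot: [-0.431, -3.11, 0.006]
force: [-0.0, 0.1, -0.7]
width: 0.005
```

Request:
step_arm --series '[[[0.0,0.0,0.004,-0.03,0],[0.0,0.0,0.004,-0.06,0],[0.0,0.0,0.004,-0.08,0],[0.0,0.0,0.004,-0.094,0],[0.0,0.0,0.004,-0.094,0],[0.0,0.0,0.004,-0.094,0]]]'

```text
clock: 2.1
position: [0.5078, 0.1289, 0.0842]
ee_rot: [-0.43, -3.109, 0.007]
force: [1.2, 0.7, -0.7]
width: 0.002
```

Run:
```python
from h import *
p,d=eyes.get_image('side'); cv2.imwrite('pics/s1.png',cv2.resize(p[130:270,220:400,::-1],None,fx=4,fy=4,interpolation=2))
s=observe(); print(s['position'],s['ee_rot'],R.from_rotvec(s['ee_rot']).as_matrix().round(3),s['force'])
```

```text
[0.50854599 0.12891227 0.08497273] [-0.43019735 -3.1103759   0.00579199] [[-0.962  0.271 -0.002]
 [ 0.271  0.962 -0.003]
 [ 0.001 -0.004 -1.   ]] [ 0.65499453 -0.46672     0.26188076]
```

View pics/s1.png

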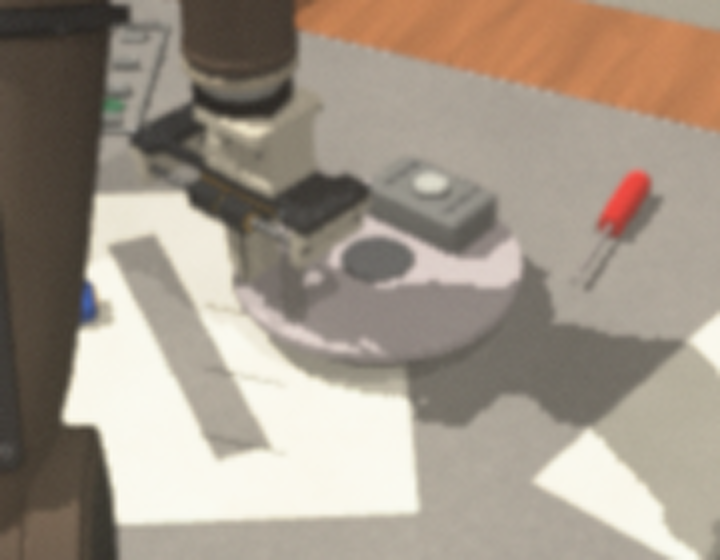

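Run:
```python
import numpy as np
A=np.array([.5958,.0648]);p=np.array([.5082,.1289]);v=p-A
inc=[.02]*6+list(np.arange(.03,.0801,.005))+[.08]*3
f=np.cumsum(inc);print(len(f))
for a in f:
    c,s=np.cos(a),np.sin(a); q=A+[c*v[0]-s*v[1],s*v[0]+c*v[1]]-p
    print([0.0,round(q[0],4),round(q[1],4),0,round(np.degrees(a),1)],end=', ')
```

```text
20
[0.0, np.float64(-0.0013), np.float64(-0.0018), 0, np.float64(1.1)], [0.0, np.float64(-0.0025), np.float64(-0.0036), 0, np.float64(2.3)], [0.0, np.float64(-0.0037), np.float64(-0.0054), 0, np.float64(3.4)], [0.0, np.float64(-0.0048), np.float64(-0.0072), 0, np.float64(4.6)], [0.0, np.float64(-0.006), np.float64(-0.0091), 0, np.float64(5.7)], [0.0, np.float64(-0.007), np.float64(-0.0109), 0, np.float64(6.9)], [0.0, np.float64(-0.0086), np.float64(-0.0138), 0, np.float64(8.6)], [0.0, np.float64(-0.0103), np.float64(-0.0172), 0, np.float64(10.6)], [0.0, np.float64(-0.0121), np.float64(-0.0212), 0, np.float64(12.9)], [0.0, np.float64(-0.0139), np.float64(-0.0257), 0, np.float64(15.5)], [0.0, np.float64(-0.0157), np.float64(-0.0308), 0, np.float64(18.3)], [0.0, np.float64(-0.0174), np.float64(-0.0365), 0, np.float64(21.5)], [0.0, np.float64(-0.0189), np.float64(-0.0429), 0, np.float64(24.9)], [0.0, np.float64(-0.02), np.float64(-0.0498), 0, np.float64(28.6)], [0.0, np.float64(-0.0207), np.float64(-0.0574), 0, np.float64(32.7)], [0.0, np.float64(-0.0209), np.float64(-0.0655), 0, np.float64(37.0)], [0.0, np.float64(-0.0205), np.float64(-0.0742), 0, np.float64(41.5)], [0.0, np.float64(-0.0193), np.float64(-0.0828), 0, np.float64(46.1)], [0.0, np.float64(-0.0175), np.float64(-0.0913), 0, np.float64(50.7)], [0.0, np.float64(-0.015), np.float64(-0.0996), 0, np.float64(55.3)],
```

Request:
step_arm --series '[[[0.0,-0.0015,-0.002,0,1],[0.0,-0.0025,-0.0035,0,2.5],[0.0,-0.0035,-0.0055,0,3.5],[0.0,-0.005,-0.007,0,4.5],[0.0,-0.006,-0.009,0,5.5],[0.0,-0.007,-0.011,0,7],[0.0,-0.0085,-0.014,0,8.5],[0.0,-0.0105,-0.017,0,10.5],[0.0,-0.012,-0.021,0,13],[0.0,-0.014,-0.0255,0,15.5],[0.0,-0.0155,-0.031,0,18.5],[0.0,-0.0175,-0.0365,0,21.5],[0.0,-0.019,-0.043,0,25],[0.0,-0.02,-0.05,0,28.5],[0.0,-0.0205,-0.0575,0,32.5],[0.0,-0.021,-0.0655,0,37],[0.0,-0.0205,-0.074,0,41.5],[0.0,-0.0195,-0.083,0,46],[0.0,-0.0175,-0.0915,0,50.5],[0.0,-0.015,-0.0995,0,55.5]]]'

```text
clock: 3.82
position: [0.4934, 0.0286, 0.085]
ee_rot: [-1.075, 2.952, -0.006]
force: [0.6, 0.8, -0.1]
width: 0.004
```

Request:
step_arm --series '[[[0.0,-0.004,0.006,0.01,0],[0.0,-0.006,0.008,0.045,0],[0.0,-0.006,0.008,0.085,0],[0.0,-0.006,0.008,0.12,0]]]'

```text
clock: 4.15
position: [0.4865, 0.0372, 0.2072]
ee_rot: [1.075, -2.952, 0.006]
force: [1.0, 0.3, 0.1]
width: 0.005
```

Run:
```python
from h import *
s=observe(); print(s['clock'],s['joints'].round(2),s['position'])
t0=s['clock'];p,d=eyes.get_image('top'); np.savez('t1.npz',p=p,d=d,t=t0)
cv2.imwrite('pics/t1.png',p[:,:,::-1])
```

```text
4.15 [-0.14  0.25 -0.06  1.94  0.02  0.95  2.06] [0.48653568 0.03722361 0.20717763]
```

View pics/t1.png

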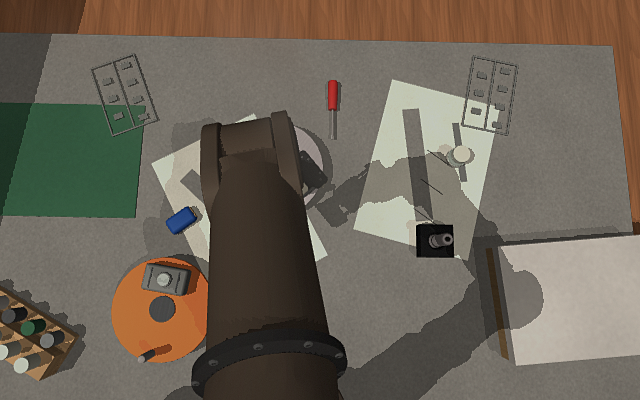

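Request:
step_arm --series '[[[0.09,-0.005,-0.03,0.0,-5],[0.09,-0.01,-0.065,0.0,-12],[0.09,-0.017,-0.1,0.0,-19],[0.09,-0.023,-0.135,0.0,-26],[0.09,-0.03,-0.17,0.0,-33],[0.09,-0.035,-0.205,0.0,-40],[0.09,-0.041,-0.24,0.0,-47],[0.09,-0.047,-0.275,0.0,-54],[0.09,-0.053,-0.31,0.0,-61],[0.09,-0.058,-0.34,0.0,-68],[0.09,-0.061,-0.36,0.0,-75],[0.09,-0.0625,-0.369,0.0,-75],[0.09,-0.0625,-0.369,0.0,-75],[0.09,-0.0625,-0.369,0.0,-75]]]'

```text
clock: 5.37
position: [0.4278, -0.3299, 0.2137]
ee_rot: [0.937, 2.995, -0.014]
force: [0.2, 0.2, 0.3]
width: 0.954
```

```bash
cat >> h.py <<'E'
A0=np.array([.5958,.0648])
def meas(name,tag,n='top'):
    s=observe(); p,d=eyes.get_image(n); np.savez(tag+'.npz',p=p,d=d,t=s['clock'])
    cv2.imwrite('pics/'+tag+'.png',p[:,:,::-1]); P=cloud(n,d); print(s['clock'],s['position'].round(4),s['joints'].round(2))
    r=np.hypot(P[...,0]-A0[0],P[...,1]-A0[1]); m=(d>0)&(r<.118)&(P[...,2]>.072)&(P[...,2]<.089)
    q=P[m][:,:2].astype(np.float32); print('hous',len(q),end=' ')
    if len(q)>50:
        rc=cv2.minAreaRect(q); v=np.array(rc[0])-A0; print(rc,'r',np.hypot(*v),'ang',np.arctan2(v[1],v[0]))
    m=(d>0)&(r<.118)&(r>.08)&(P[...,2]>.096)&(P[...,2]<.110); q=P[m][:,:2]
    if len(q)>8:
        c=np.array(cv2.minEnclosingCircle(q.astype(np.float32))[0])-A0; print('post',len(q),'r',np.hypot(*c),'hatch ang',np.arctan2(-c[1],-c[0]))
E
python3 -c "
from h import *
meas('x','t2')"
```

```text
5.3667 [ 0.4278 -0.3299  0.2137] [ 0.27  0.32  0.37  1.84 -0.13  0.99  1.65]
hous 1033 ((0.5976169109344482, 0.06470434367656708), (0.10009658336639404, 0.20229019224643707), 39.63718795776367) r 0.0018194272384270554 ang -0.052599215851848125
post 46 r 0.10014443145053081 hatch ang 2.2528704285755734
```

View pics/t2.png

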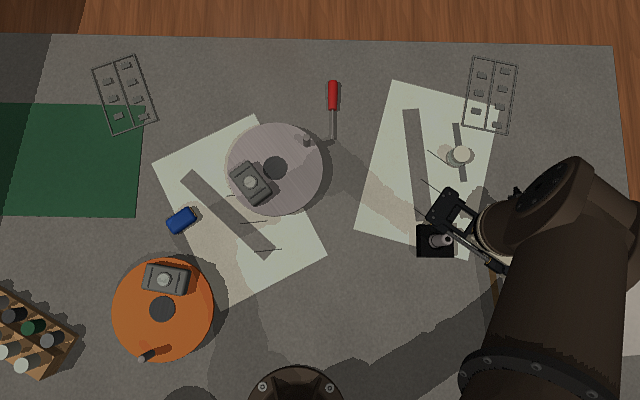

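```bash
python3 -c "
from h import *
f=np.load('top0.npz');P=cloud('top',f['d'])
for u,v in[(500,255),(520,260),(560,300),(490,250),(512,355),(600,300)]: print(u,v,P[v,u].round(3))
f=np.load('t2.npz');P=cloud('top',f['d']);d=f['d']
r=np.hypot(P[...,0]-A0[0],P[...,1]-A0[1]); m=((d>0)&(r<.118)&(P[...,2]>.072)&(P[...,2]<.089)).astype(np.uint8)
n,l,s,c=cv2.connectedComponentsWithStats(m); i=1+s[1:,4].argmax(); rc=cv2.minAreaRect(P[l==i][:,:2].astype(np.float32)); v=np.array(rc[0])-A0; print(rc,np.hypot(*v),np.arctan2(v[1],v[0]))
"
python3 - <<'E'
s=open('h.py').read()
s=s.replace("q=P[m][:,:2].astype(np.float32); print('hous'","k,l,st,_=cv2.connectedComponentsWithStats(m.astype(np.uint8)); m=(l==1+st[1:,4].argmax()) if k>1 else m\n    q=P[m][:,:2].astype(np.float32); print('hous'")
open('h.py','w').write(s)
E
```

```text
500 255 [ 0.393 -0.471  0.075]
520 260 [ 0.382 -0.518  0.072]
560 300 [ 0.293 -0.603  0.075]
490 250 [ 0.405 -0.469  0.028]
512 355 [ 0.169 -0.49   0.066]
600 300 [ 0.295 -0.695  0.074]
((0.5523919463157654, 0.11931400001049042), (0.10029218345880508, 0.05996828153729439), 39.02215576171875) 0.06968525899928293 2.24326087990017
```

Request:
step_arm --series '[[[0.09,-0.002,-0.001,-0.015,0],[0.09,-0.0038,-0.002,-0.045,0],[0.09,-0.0038,-0.002,-0.08,0],[0.09,-0.0038,-0.002,-0.11,0],[0.09,-0.0038,-0.002,-0.129,0],[0.09,-0.0038,-0.002,-0.129,0],[0.07,-0.0038,-0.002,-0.129,0],[0.05,-0.0038,-0.002,-0.129,0],[0.035,-0.0038,-0.002,-0.129,0],[0.0,-0.0038,-0.002,-0.129,0],[0.0,-0.0038,-0.002,-0.129,0],[0.0,-0.0038,-0.002,-0.129,0]]]' --squeeze 20

```text
clock: 6.42
position: [0.4247, -0.3315, 0.0854]
ee_rot: [0.936, 2.994, -0.014]
force: [-0.1, 0.4, -0.8]
width: 0.595
```

```bash
python3 -c "
from h import *
meas('x','t3'); print(observe()['width']*.0918, observe()['force'])"
```

```text
6.4167 [ 0.4247 -0.3315  0.0854] [ 0.33  0.49  0.31  1.98 -0.21  0.7   1.74]
hous 1035 ((0.5274549722671509, 0.05228568613529205), (0.06050204858183861, 0.09977555274963379), 10.206014633178711) r 0.06948129868754856 ang -2.9604938310090163
post 48 r 0.09917872341055631 hatch ang -2.9625047030933223
0.05076888308862819 [-0.24548458 -0.25971083 -0.43698316]
```

Request:
step_arm --series '[[[0.0,0,0,0,0],[0.0,0,0,0,0],[0.0,0,0,0,0],[0.0,0,0,0,0]]]' --squeeze 20

```text
clock: 6.8
position: [0.4245, -0.3315, 0.0852]
ee_rot: [0.936, 2.994, -0.014]
force: [-0.8, -0.7, 0.6]
width: 0.297
```

Request:
step_arm --series '[[[0.0,0,0,0,0],[0.0,0,0,0,0],[0.0,0,0,0.005,0],[0.0,0,0,0.02,0],[0.0,0,0,0.045,0],[0.0,0,0,0.08,0],[0.0,0,0,0.11,0],[0.0,0,0,0.13,0],[0.0,0,0,0.13,0]]]'

```text
clock: 7.55
position: [0.4262, -0.333, 0.2197]
ee_rot: [0.934, 2.987, -0.016]
force: [0.6, -0.3, -0.2]
width: 0.296
```

```bash
python3 -c "
from h import *
meas('x','t4'); print(observe()['width']*.0918, observe()['force'])
meas('x','s4','side')"; python3 -c "
import cv2
p=cv2.imread('pics/s4.png');cv2.imwrite('pics/s4c.png',cv2.resize(p[150:310,330:520],None,fx=3.5,fy=3.5,interpolation=2))"
```

```text
7.55 [ 0.4262 -0.333   0.2197] [ 0.27  0.32  0.37  1.84 -0.13  0.99  1.66]
hous 1004 ((0.577903151512146, -0.0025621503591537476), (0.05970541015267372, 0.1003284677863121), 74.35107421875) r 0.06969904222302081 ang -1.8304783342976358
post 48 r 0.09775934888545583 hatch ang -1.8148775200816725
0.027479970738770593 [ 0.4712277   0.17979677 -1.2794396 ]
7.6 [ 0.4255 -0.3322  0.2173] [ 0.27  0.32  0.37  1.85 -0.13  0.99  1.66]
hous 389 ((0.5792197585105896, -0.00492149218916893), (0.06377796083688736, 0.10205928981304169), 78.20645904541016) r 0.07166582784655118 ang -1.804266479020054
post 24 r 0.09909189431394219 hatch ang -1.8032281224948836
```

View pics/s4c.png

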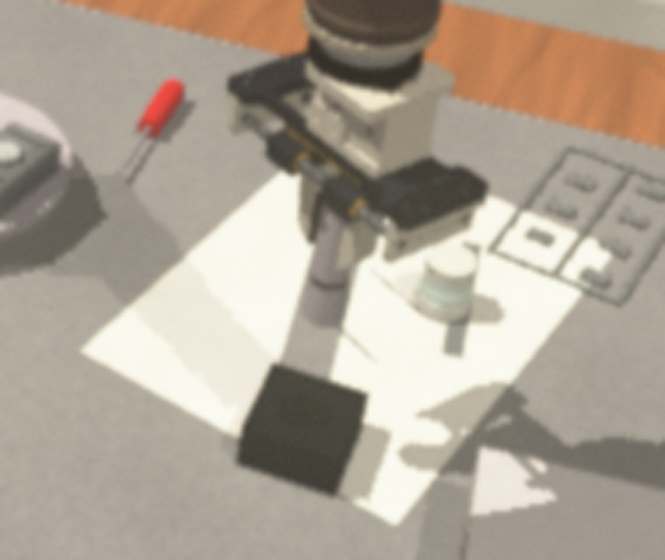

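Lamp grasped: opening 27.5 mm, hanging upright above the stand. The disc is at about 1.0 rad/s. Next I plan the rendezvous with the hatch.

```bash
cat > plan.py <<'E'
from h import *
from scipy.interpolate import BPoly
T0,TH0,W0,AC=7.55,-1.822,0.995,-0.026
def th(t): s=t-T0; return TH0+W0*s+AC*s*s/2
def hp(t,r=.07):
    a=th(t); w=W0+AC*(t-T0); return A0+r*np.array([np.cos(a),np.sin(a)]), r*w*np.array([-np.sin(a),np.cos(a)]), -r*w*w*np.array([np.cos(a),np.sin(a)])
def show(Q):
    print('[[['+'], ['.join(', '.join(f'{v:g}' for v in [0]+[round(float(x),4) for x in q]+[0]) for q in Q)+']]]')
E
python3 - <<'E'
from plan import *
s=observe();t0=s['clock'];p0=s['position'];print(t0,p0)
T=30/12; p1,v1,a1=hp(t0+T)
b=BPoly.from_derivatives([0,T],[[p0[:2],0*v1,0*v1],[p1,v1,a1]])
Q=[np.r_[b(k/12)-p0[:2],.213-p0[2]] for k in range(1,21)]
show(Q); d=np.diff([q[:2] for q in Q],axis=0);print(np.hypot(*d.T).max(), p1)
E
```

```text
7.65 [ 0.42468569 -0.33145647  0.21564039]
[[[0, 0.0001, 0.0001, -0.0026, 0], [0, 0.0007, 0.001, -0.0026, 0], [0, 0.0022, 0.0033, -0.0026, 0], [0, 0.0048, 0.0073, -0.0026, 0], [0, 0.0089, 0.0135, -0.0026, 0], [0, 0.0145, 0.0221, -0.0026, 0], [0, 0.0217, 0.0332, -0.0026, 0], [0, 0.0305, 0.0468, -0.0026, 0], [0, 0.0408, 0.0628, -0.0026, 0], [0, 0.0525, 0.0811, -0.0026, 0], [0, 0.0653, 0.1014, -0.0026, 0], [0, 0.0792, 0.1234, -0.0026, 0], [0, 0.0938, 0.1469, -0.0026, 0], [0, 0.1089, 0.1714, -0.0026, 0], [0, 0.1241, 0.1966, -0.0026, 0], [0, 0.1393, 0.2221, -0.0026, 0], [0, 0.1541, 0.2475, -0.0026, 0], [0, 0.1683, 0.2723, -0.0026, 0], [0, 0.1815, 0.2962, -0.0026, 0], [0, 0.1936, 0.3189, -0.0026, 0]]]
0.029670325490077785 [0.65035663 0.10865857]
```

Request:
step_arm --series '[[[0,0.0,0.0,-0.002,0],[0,0.0005,0.001,-0.002,0],[0,0.002,0.0035,-0.002,0],[0,0.005,0.0075,-0.002,0],[0,0.009,0.0135,-0.002,0],[0,0.0145,0.022,-0.002,0],[0,0.0215,0.033,-0.002,0],[0,0.0305,0.047,-0.002,0],[0,0.041,0.063,-0.002,0],[0,0.0525,0.081,-0.002,0],[0,0.0655,0.1015,-0.002,0],[0,0.079,0.1235,-0.002,0],[0,0.094,0.147,-0.002,0],[0,0.109,0.1715,-0.002,0],[0,0.124,0.1965,-0.002,0],[0,0.1395,0.222,-0.002,0],[0,0.154,0.2475,-0.002,0],[0,0.1685,0.2725,-0.002,0],[0,0.1815,0.296,-0.002,0],[0,0.1935,0.319,-0.002,0]]]'

```text
clock: 9.32
position: [0.6188, -0.0093, 0.2134]
ee_rot: [0.933, 2.994, -0.013]
force: [0.2, -1.1, -2.1]
width: 0.299
```

```bash
python3 -c "
from h import *
meas('x','t5')
meas('x','s5','side')
from plan import th
print([(t,(th(t)+np.pi)%(2*np.pi)-np.pi) for t in(9.32,9.37)])"
```

```text
9.3167 [ 0.6188 -0.0093  0.2134] [-0.26  0.45  0.26  1.64 -0.12  1.06  1.  ]
hous 0 9.3667 [ 0.6209 -0.0026  0.2131] [-0.26  0.45  0.26  1.64 -0.12  1.06  1.  ]
hous 328 ((0.6635553240776062, 0.05217280611395836), (0.10222844034433365, 0.06361451745033264), 79.58792114257812) r 0.06892191209112766 ang -0.18425088580568405
post 25 r 0.10304174609752306 hatch ang -0.10131403632210488
[(9.32, -0.10157769999999955), (9.37, -0.05416120000000069)]
```

View pics/t5.png

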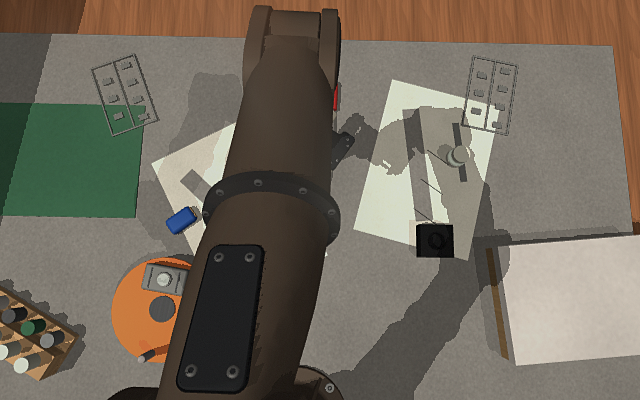

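View pics/s5.png

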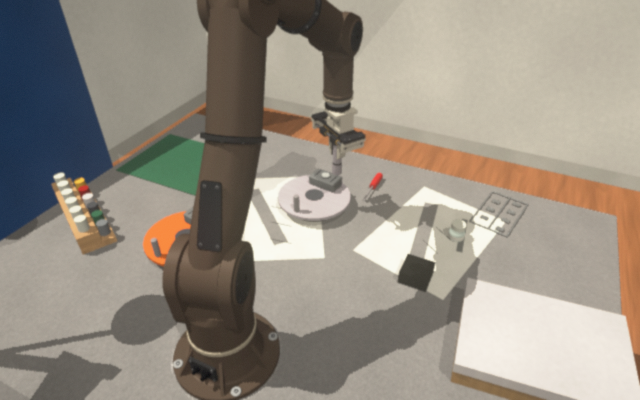

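```bash
sed -i 's/^T0,TH0.*/T0,TH0,W0,AC=7.55,-1.826,0.988,-0.025/' plan.py
python3 - <<'E'
from plan import *
s=observe();t0=s['clock'];p0=s['position'];print(t0,p0)
T=10/12; p1,v1,a1=hp(t0+T)
b=BPoly.from_derivatives([0,T],[[p0[:2],0*v1,0*v1],[p1,v1,a1]])
Q=[]
for k in range(1,21):
    xy=b(k/12) if k<=10 else hp(t0+k/12)[0]
    z=np.interp(k,[8,19],[p0[2],.1835]); Q.append(np.r_[xy-p0[:2],z-p0[2]])
show(Q); d=np.diff([q[:2] for q in Q],axis=0);print(np.hypot(*d.T).max(), p1)
E
```

```text
9.4167 [ 0.6197846  -0.00491288  0.21296816]
[[[0, 0.0003, 0.0009, 0, 0], [0, 0.0023, 0.0059, 0, 0], [0, 0.0064, 0.0167, 0, 0], [0, 0.0122, 0.0327, 0, 0], [0, 0.0189, 0.0522, 0, 0], [0, 0.025, 0.0722, 0, 0], [0, 0.0295, 0.0902, 0, 0], [0, 0.0313, 0.1039, 0, 0], [0, 0.0303, 0.1126, -0.0027, 0], [0, 0.0272, 0.1175, -0.0054, 0], [0, 0.0234, 0.1212, -0.008, 0], [0, 0.0193, 0.1247, -0.0107, 0], [0, 0.015, 0.1278, -0.0134, 0], [0, 0.0105, 0.1306, -0.0161, 0], [0, 0.0058, 0.1331, -0.0188, 0], [0, 0.0009, 0.1351, -0.0214, 0], [0, -0.0041, 0.1368, -0.0241, 0], [0, -0.0092, 0.1381, -0.0268, 0], [0, -0.0144, 0.1391, -0.0295, 0], [0, -0.0197, 0.1396, -0.0295, 0]]]
0.020990430791854094 [0.64699409 0.11254061]
```

Request:
step_arm --series '[[[0,0.0005,0.001,0,0],[0,0.0025,0.006,0,0],[0,0.0065,0.0165,0,0],[0,0.012,0.0325,0,0],[0,0.019,0.052,0,0],[0,0.025,0.072,0,0],[0,0.0295,0.09,0,0],[0,0.0315,0.104,0,0],[0,0.0305,0.1125,-0.0025,0],[0,0.027,0.1175,-0.0055,0],[0,0.0235,0.121,-0.008,0],[0,0.0195,0.1245,-0.0105,0],[0,0.015,0.128,-0.0135,0],[0,0.0105,0.1305,-0.016,0],[0,0.006,0.133,-0.019,0],[0,0.001,0.135,-0.0215,0],[0,-0.004,0.137,-0.024,0],[0,-0.009,0.138,-0.027,0],[0,-0.0145,0.139,-0.0295,0],[0,-0.0195,0.1395,-0.0295,0]]]'

```text
clock: 11.08
position: [0.5993, 0.1346, 0.1828]
ee_rot: [0.924, 2.998, -0.01]
force: [-0.3, 0.0, -1.2]
width: 0.295
```

```bash
python3 -c "
from h import *
from plan import *
s=observe(); print(s['clock'],s['position'],hp(s['clock'])[0],th(s['clock']))
meas('x','s6','side')
s=observe();t0=s['clock'];p0=s['position'];print(t0,p0)
show([np.r_[hp(t0+k/12)[0]-p0[:2],.1832-p0[2]] for k in range(1,21)])
p=cv2.imread('pics/s6.png');cv2.imwrite('pics/s6c.png',cv2.resize(p[130:240,240:400],None,fx=5,fy=5,interpolation=2))
"
```

```text
11.0833 [0.59934176 0.13463521 0.18282595] [0.60013362 0.13466573] 1.5088477888749996
11.0833 [0.5993 0.1346 0.1828] [-0.47  0.47  0.23  1.69 -0.12  1.    0.77]
hous 320 ((0.6071717739105225, 0.13110455870628357), (0.0609082356095314, 0.10473974049091339), 79.46719360351562) r 0.06727266716213239 ang 1.4009407220935017
post 26 r 0.1015269745933532 hatch ang 1.4012131409242592
11.1333 [0.59862332 0.13473705 0.18311564]
[[[0, -0.0069, -0.0001, 0.0001, 0], [0, -0.0121, -0.0005, 0.0001, 0], [0, -0.0172, -0.0014, 0.0001, 0], [0, -0.0222, -0.0027, 0.0001, 0], [0, -0.0272, -0.0043, 0.0001, 0], [0, -0.0319, -0.0063, 0.0001, 0], [0, -0.0366, -0.0086, 0.0001, 0], [0, -0.041, -0.0112, 0.0001, 0], [0, -0.0452, -0.0142, 0.0001, 0], [0, -0.0491, -0.0174, 0.0001, 0], [0, -0.0528, -0.021, 0.0001, 0], [0, -0.0563, -0.0247, 0.0001, 0], [0, -0.0594, -0.0287, 0.0001, 0], [0, -0.0623, -0.033, 0.0001, 0], [0, -0.0648, -0.0373, 0.0001, 0], [0, -0.067, -0.0419, 0.0001, 0], [0, -0.0688, -0.0466, 0.0001, 0], [0, -0.0703, -0.0514, 0.0001, 0], [0, -0.0715, -0.0563, 0.0001, 0], [0, -0.0723, -0.0612, 0.0001, 0]]]
```

View pics/s6c.png

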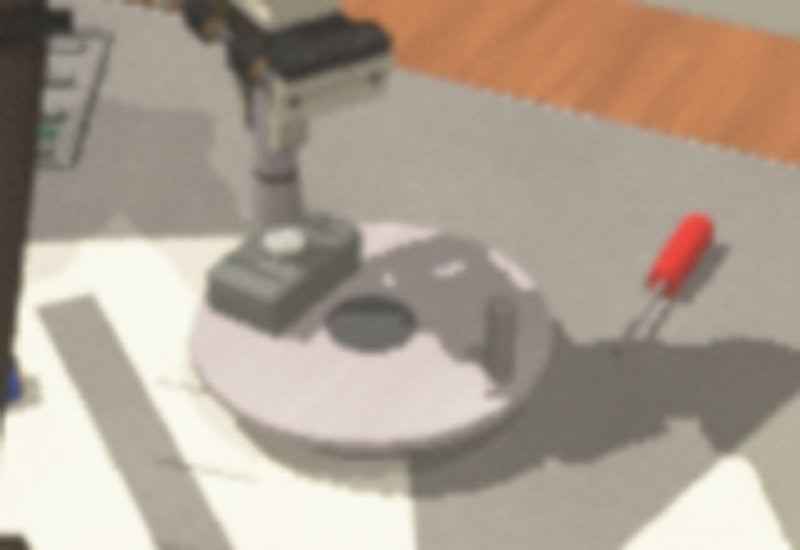

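Run:
```python
from plan import *
def a(uv,z):
    q=onz('side',uv,z); v=q[:2]-A0; return q.round(4),np.hypot(*v).round(4),np.arctan2(v[1],v[0]).round(4)
print('hatch s6',a((240+285/5-.4,130+241/5-.4),.083), 'post s6',a((240+498/5-.4,130+301/5-.4),.104))
print('lens?',onz('side',(240+278/5-.4,130+224/5-.4),.108))
print('hub s6',onz('side',(240+371/5-.4,130+323/5-.4),.044))
s=cv2.imread('pics/s4.png');cv2.imwrite('pics/s4d.png',cv2.resize(s[150:240,260:390],None,fx=6,fy=6,interpolation=2))
s=cv2.imread('pics/s5.png');cv2.imwrite('pics/s5d.png',cv2.resize(s[130:240,260:390],None,fx=5,fy=5,interpolation=2))
```

```text
hatch s6 (array([0.6112, 0.1342, 0.083 ]), np.float64(0.0711), np.float64(1.3526)) post s6 (array([ 0.5835, -0.0312,  0.104 ]), np.float64(0.0968), np.float64(-1.6984))
lens? [0.5947012  0.12973028 0.108     ]
hub s6 [0.6009719 0.0662004 0.044    ]
```

View pics/s4d.png

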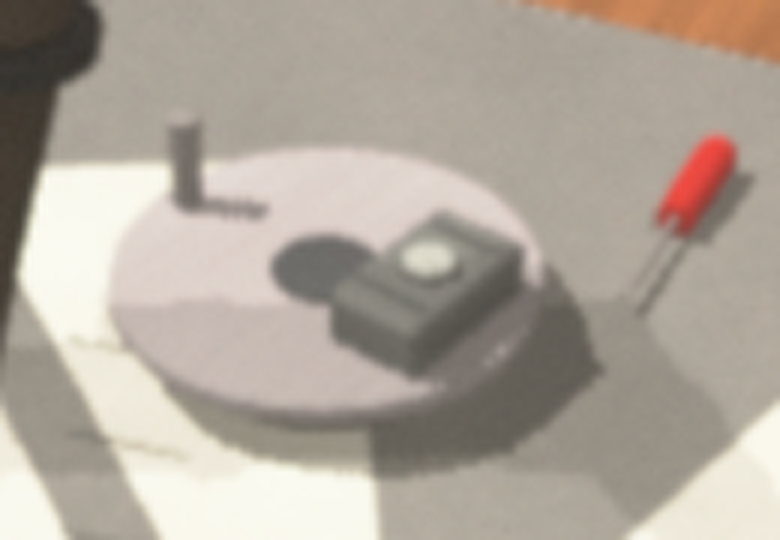

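View pics/s5d.png

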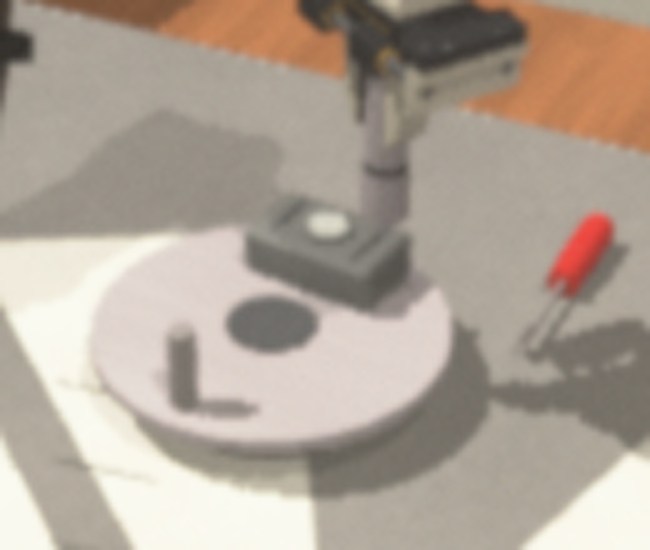

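Run:
```python
from plan import *
def g(nm,t,h,p):
    H=onz('side',h,.083);P=onz('side',p,.104);d=(H-P)[:2];print(nm,t,np.hypot(*d).round(4),np.arctan2(d[1],d[0]).round(4),'model',((th(t)+np.pi)%(2*np.pi)-np.pi).round(4),'axis',(P[:2]+d*100/170).round(4))
g('s4',7.6,(260+430/6-.4,150+260/6-.4),(260+184/6-.4,150+120/6-.4))
g('s5',9.3667,(260+326/5-.4,130+225/5-.4),(260+180/5-.4,130+330/5-.4))
g('s6',11.0833,(240+285/5-.4,130+241/5-.4),(240+498/5-.4,130+301/5-.4))
f=np.load('t2.npz')
```

```text
Traceback (most recent call last):
AttributeError: 'float' object has no attribute 'round'
```

```bash
cat >> plan.py <<'E'
def g(nm,t,h,p):
    H=onz('side',h,.083);P=onz('side',p,.104);d=(H-P)[:2];print(nm,t,np.hypot(*d).round(4),np.arctan2(d[1],d[0]).round(4),'model',round((th(t)+np.pi)%(2*np.pi)-np.pi,4),'axis',(P[:2]+d*100/170).round(4))
E
python3 - <<'E'
from plan import *
g('s4',7.6,(260+430/6-.4,150+260/6-.4),(260+184/6-.4,150+120/6-.4))
g('s5',9.3667,(260+326/5-.4,130+225/5-.4),(260+180/5-.4,130+330/5-.4))
g('s6',11.0833,(240+285/5-.4,130+241/5-.4),(240+498/5-.4,130+301/5-.4))
E
```

```text
s4 7.6 0.1682 -1.7737 model -1.7766 axis [0.5978 0.0637]
s5 9.3667 0.1711 -0.1134 model -0.0724 axis [0.5984 0.0659]
s6 11.0833 0.1677 1.4048 model 1.5088 axis [0.5998 0.0661]
```

Run:
```python
import numpy as np
t=np.array([5.367,6.4167,7.55,7.6,9.3667,11.0833])-7.55;a=np.array([-4.035,-2.9615,-1.824,-1.774,-.1134,1.4048])
c=np.polyfit(t,a,2);print(c[::-1],2*c[0],(a-np.polyval(c,t)).round(4))
```

```text
[-1.82656049  0.97532568 -0.01721957] -0.03443913927790302 [ 0.0028 -0.0075  0.0026  0.0038 -0.0019  0.0002]
```

```bash
sed -i 's/^T0,TH0.*/T0,TH0,W0,AC=7.55,-1.8266,0.9753,-0.0342/' plan.py
cat > nxt.py <<'E'
from plan import *
s=observe();t0=s['clock'];p0=s['position'];e0=p0[:2]-hp(t0)[0];print(t0,p0.round(4),'err',e0.round(4),'th',th(t0),'w',W0+AC*(t0-T0))
N=20;L=[]
for k in range(1,N+1):
    f=max(0,1-k/4); L.append(np.r_[hp(t0+k/12)[0]+e0*f-p0[:2],.1832-p0[2]])
show(L)
E
python3 nxt.py
```

```text
11.1333 [0.5986 0.1347 0.1831] err [-0.0057  0.0005] th 1.448627824981 w 0.85275114
[[[0, -0.0035, 0.0003, 0.0001, 0], [0, -0.007, 0.0003, 0.0001, 0], [0, -0.0105, -0.0001, 0.0001, 0], [0, -0.014, -0.0008, 0.0001, 0], [0, -0.0188, -0.0018, 0.0001, 0], [0, -0.0235, -0.0031, 0.0001, 0], [0, -0.0281, -0.0047, 0.0001, 0], [0, -0.0326, -0.0066, 0.0001, 0], [0, -0.0369, -0.0088, 0.0001, 0], [0, -0.041, -0.0113, 0.0001, 0], [0, -0.0449, -0.014, 0.0001, 0], [0, -0.0486, -0.017, 0.0001, 0], [0, -0.0521, -0.0203, 0.0001, 0], [0, -0.0554, -0.0237, 0.0001, 0], [0, -0.0584, -0.0274, 0.0001, 0], [0, -0.0611, -0.0312, 0.0001, 0], [0, -0.0636, -0.0352, 0.0001, 0], [0, -0.0658, -0.0393, 0.0001, 0], [0, -0.0677, -0.0436, 0.0001, 0], [0, -0.0693, -0.048, 0.0001, 0]]]
```

Request:
step_arm --series '[[[0,-0.0035,0.0005,0,0],[0,-0.007,0.0005,0,0],[0,-0.0105,0,0,0],[0,-0.014,-0.001,0,0],[0,-0.019,-0.002,0,0],[0,-0.0235,-0.003,0,0],[0,-0.028,-0.0045,0,0],[0,-0.0325,-0.0065,0,0],[0,-0.037,-0.009,0,0],[0,-0.041,-0.0115,0,0],[0,-0.045,-0.014,0,0],[0,-0.0485,-0.017,0,0],[0,-0.052,-0.0205,0,0],[0,-0.0555,-0.0235,0,0],[0,-0.0585,-0.0275,0,0],[0,-0.061,-0.031,0,0],[0,-0.0635,-0.035,0,0],[0,-0.066,-0.0395,0,0],[0,-0.0675,-0.0435,0,0],[0,-0.0695,-0.048,0,0]]]'

```text
clock: 12.8
position: [0.529, 0.0864, 0.1831]
ee_rot: [0.924, 2.999, -0.01]
force: [1.0, 0.8, -0.6]
width: 0.3
```

```bash
python3 -c "
from plan import *
s=observe(); print(s['clock'],s['position'],hp(s['clock'])[0],s['force'])
meas('x','s7','side')
p=cv2.imread('pics/s7.png');cv2.imwrite('pics/s7c.png',cv2.resize(p[130:240,240:400],None,fx=5,fy=5,interpolation=2))
"; python3 nxt.py
```

```text
12.8 [0.52902217 0.08635237 0.18313438] [0.52933563 0.08676559] [ 1.00522805  0.77605386 -0.58654874]
12.8 [0.529  0.0864 0.1831] [-0.45  0.35  0.24  1.88 -0.09  0.92  0.81]
hous 372 ((0.5277922749519348, 0.08229520916938782), (0.10232497751712799, 0.06356756389141083), 76.90901184082031) r 0.07022202653081057 ang 2.889799126378949
post 23 r 0.01222580613411357 hatch ang 2.8798844648937583
12.85 [0.5286 0.0852 0.1831] err [0.0001 0.0011] th 2.862151 w 0.79404
[[[0, -0.0012, -0.0048, 0.0001, 0], [0, -0.002, -0.0096, 0.0001, 0], [0, -0.0026, -0.0144, 0.0001, 0], [0, -0.0028, -0.0192, 0.0001, 0], [0, -0.0028, -0.0238, 0.0001, 0], [0, -0.0024, -0.0283, 0.0001, 0], [0, -0.0017, -0.0328, 0.0001, 0], [0, -0.0008, -0.0372, 0.0001, 0], [0, 0.0004, -0.0415, 0.0001, 0], [0, 0.0019, -0.0457, 0.0001, 0], [0, 0.0036, -0.0498, 0.0001, 0], [0, 0.0056, -0.0538, 0.0001, 0], [0, 0.0079, -0.0576, 0.0001, 0], [0, 0.0103, -0.0613, 0.0001, 0], [0, 0.013, -0.0648, 0.0001, 0], [0, 0.0159, -0.0681, 0.0001, 0], [0, 0.0189, -0.0712, 0.0001, 0], [0, 0.0222, -0.074, 0.0001, 0], [0, 0.0256, -0.0767, 0.0001, 0], [0, 0.0291, -0.0792, 0.0001, 0]]]
```

View pics/s7c.png

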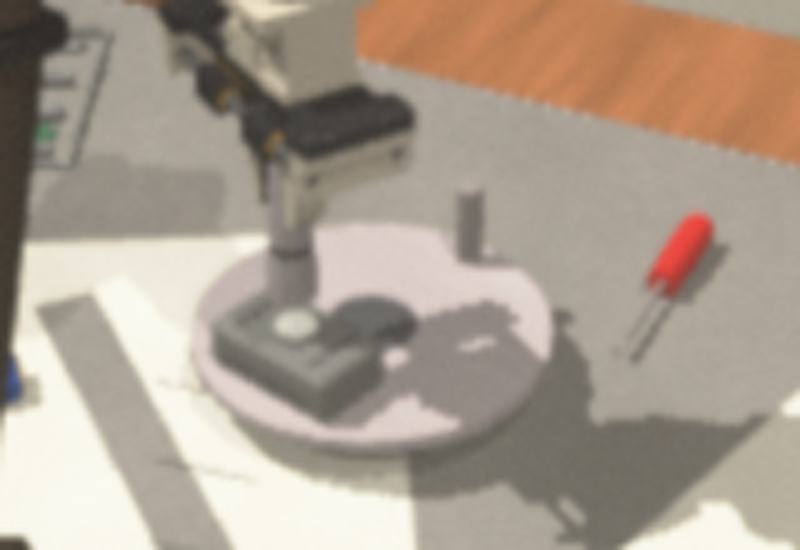

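Run:
```python
from plan import *
g('s7',12.8,(240+297/5-.4,130+324/5-.4),(240+470/5-.4,130+188/5-.4))
print('near rim',onz('side',(240+292/5-.4,130+306/5-.4),.108))
c=eyes.camera_params('side');K=c['intrinsics'];Rm=R.from_rotvec(c['attitude']).as_matrix()
for nm,P in(('lens centre exp',[.529,.0864,.108]),('near rim exp',[.515,.0785,.108]),('hatch exp',[*hp(12.8)[0],.083])):
    q=K@(Rm.T@(np.array(P)-c['position']));q=q/q[2];print(nm,((q[:2]+.4-[240,130])*5).round(1))
```

```text
s7 12.8 0.1665 2.8533 model 2.8224 axis [0.5988 0.0649]
near rim [0.51880557 0.07961066 0.108     ]
lens centre exp [290.  294.5]
near rim exp [290.7 309.7]
hatch exp [290.9 326.2]
```

```bash
sed -i 's/^T0,TH0.*/T0,TH0,W0,AC=7.55,-1.8266,0.9753,-0.0328/' plan.py; python3 nxt.py
```

```text
12.85 [0.5286 0.0852 0.1831] err [0.0005 0.0024] th 2.881814 w 0.80146
[[[0, -0.0012, -0.0052, 0.0001, 0], [0, -0.002, -0.0103, 0.0001, 0], [0, -0.0026, -0.0156, 0.0001, 0], [0, -0.0028, -0.0208, 0.0001, 0], [0, -0.0027, -0.0254, 0.0001, 0], [0, -0.0022, -0.0299, 0.0001, 0], [0, -0.0014, -0.0345, 0.0001, 0], [0, -0.0004, -0.0389, 0.0001, 0], [0, 0.001, -0.0432, 0.0001, 0], [0, 0.0026, -0.0474, 0.0001, 0], [0, 0.0045, -0.0515, 0.0001, 0], [0, 0.0066, -0.0555, 0.0001, 0], [0, 0.009, -0.0593, 0.0001, 0], [0, 0.0115, -0.0629, 0.0001, 0], [0, 0.0144, -0.0664, 0.0001, 0], [0, 0.0174, -0.0696, 0.0001, 0], [0, 0.0206, -0.0726, 0.0001, 0], [0, 0.0239, -0.0755, 0.0001, 0], [0, 0.0275, -0.0781, 0.0001, 0], [0, 0.0311, -0.0804, 0.0001, 0]]]
```

Request:
step_arm --series '[[[0,-0.001,-0.005,0,0],[0,-0.002,-0.0105,0,0],[0,-0.0025,-0.0155,0,0],[0,-0.003,-0.021,0,0],[0,-0.0025,-0.0255,0,0],[0,-0.002,-0.03,0,0],[0,-0.0015,-0.0345,0,0],[0,-0.0005,-0.039,0,0],[0,0.001,-0.043,0,0],[0,0.0025,-0.0475,0,0],[0,0.0045,-0.0515,0,0],[0,0.0065,-0.0555,0,0],[0,0.009,-0.0595,0,0],[0,0.0115,-0.063,0,0],[0,0.0145,-0.0665,0,0],[0,0.0175,-0.0695,0,0],[0,0.0205,-0.0725,0,0],[0,0.024,-0.0755,0,0],[0,0.0275,-0.078,0,0],[0,0.031,-0.0805,0,0]]]'

```text
clock: 14.52
position: [0.56, 0.0045, 0.1831]
ee_rot: [0.925, 2.998, -0.011]
force: [-0.1, -0.0, -1.1]
width: 0.3
```

```bash
python3 -c "
from plan import *
s=observe(); print(s['clock'],s['position'],hp(s['clock'])[0],s['force'])
meas('x','s8','side')
p=cv2.imread('pics/s8.png');cv2.imwrite('pics/s8c.png',cv2.resize(p[130:240,240:400],None,fx=5,fy=5,interpolation=2))
"; python3 nxt.py
```

```text
14.5167 [0.56003954 0.00445079 0.18311879] [0.55979013 0.0047726 ] [-0.10587238 -0.04047097 -1.10844568]
14.5167 [0.56   0.0045 0.1831] [-0.3   0.39  0.26  1.82 -0.11  0.94  0.98]
hous 380 ((0.5634064078330994, 0.001168757677078247), (0.06434433162212372, 0.10055400431156158), 61.086185455322266) r 0.07140223955194874 ang -2.041684009811278
post 22 r 0.010693547548253633 hatch ang -1.5577347019361547
14.5667 [0.5607 0.0039 0.1831] err [-0.0014  0.0004] th 4.209348616204 w 0.7451522399999999
[[[0, 0.0042, -0.0021, 0.0001, 0], [0, 0.0085, -0.0039, 0.0001, 0], [0, 0.0129, -0.0055, 0.0001, 0], [0, 0.0174, -0.0068, 0.0001, 0], [0, 0.0215, -0.0077, 0.0001, 0], [0, 0.0257, -0.0084, 0.0001, 0], [0, 0.03, -0.0089, 0.0001, 0], [0, 0.0342, -0.009, 0.0001, 0], [0, 0.0384, -0.009, 0.0001, 0], [0, 0.0426, -0.0087, 0.0001, 0], [0, 0.0467, -0.0081, 0.0001, 0], [0, 0.0508, -0.0073, 0.0001, 0], [0, 0.0548, -0.0062, 0.0001, 0], [0, 0.0587, -0.005, 0.0001, 0], [0, 0.0626, -0.0035, 0.0001, 0], [0, 0.0663, -0.0017, 0.0001, 0], [0, 0.0699, 0.0002, 0.0001, 0], [0, 0.0734, 0.0023, 0.0001, 0], [0, 0.0767, 0.0046, 0.0001, 0], [0, 0.0799, 0.0071, 0.0001, 0]]]
```

View pics/s8c.png

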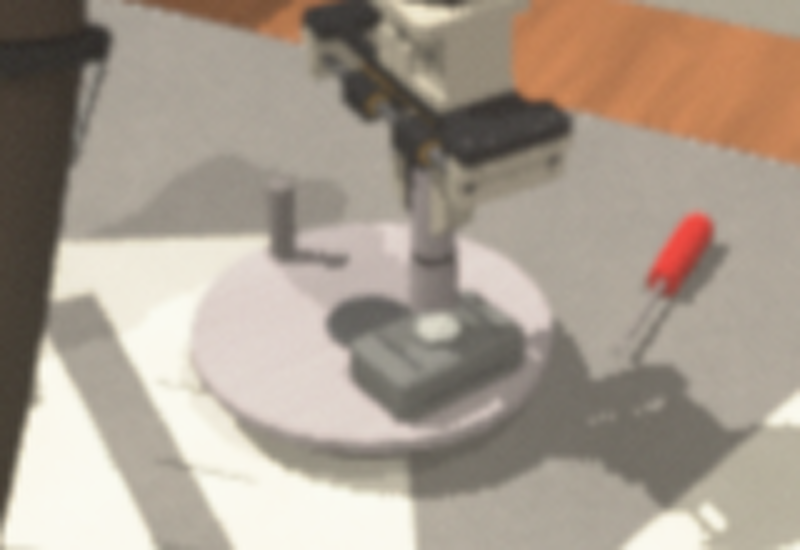

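Run:
```python
from plan import *
g('s8',14.5167,(240+438/5-.4,130+327/5-.4),(240+280/5-.4,130+182/5-.4))
c=eyes.camera_params('side');K=c['intrinsics'];Rm=R.from_rotvec(c['attitude']).as_matrix()
for nm,P in(('near rim exp',[.560-.014,.0045-.008,.108]),('hatch exp',[*hp(14.5167)[0],.083])):
    q=K@(Rm.T@(np.array(P)-c['position']));q=q/q[2];print(nm,((q[:2]+.4-[240,130])*5).round(1))
```

```text
s8 14.5167 0.17 -2.0353 model -2.1111 axis [0.5998 0.0655]
near rim exp [432.4 316.8]
hatch exp [429.4 333.6]
```

```bash
cat > fit.py <<'E'
import numpy as np
from scipy.optimize import least_squares
D=[(5.367,-4.035),(6.4167,-2.9615),(7.55,-1.824),(7.6,-1.774),(9.3667,-.1134),(11.0833,1.4048),(12.8,2.8533),(14.5167,4.248)]
import sys
D+= [tuple(map(float,a.split(','))) for a in sys.argv[1:]]
t,a=np.array(D).T; t=t-7.55
def m(x,t):
    k=.0002/x[2]; w8=.0001/.0002  # w=(w0+w8)e^-kt - w8
    return x[0]+(x[1]+w8)*(1-np.exp(-k*t))/k-w8*t
r=least_squares(lambda x:m(x,t)-a,[-1.826,.975,.0105],x_scale=[1,1,.01]); x=r.x
print(x,r.fun.round(4)); k=.0002/x[2]
for q in (14.5667-7.55,): print(m(x,q))
c=np.polyfit(np.linspace(-.5,14,50),m(x,np.linspace(-.5,14,50)),3); 
open('mod.txt','w').write(repr(list(map(float,x))))
E
python3 fit.py
python3 - <<'E'
s=open('plan.py').read()
i=s.index('def th(t)');j=s.index('def hp')
s=s[:i]+'''X=eval(open('mod.txt').read()); KK=.0002/X[2]
def th(t): s=t-T0; return X[0]+(X[1]+.5)*(1-np.exp(-KK*s))/KK-.5*s
def om(t): return (X[1]+.5)*np.exp(-KK*(t-T0))-.5
'''+s[j:].replace('w=W0+AC*(t-T0)','w=om(t)')
open('plan.py','w').write(s)
s=open('nxt.py').read().replace('W0+AC*(t0-T0)','om(t0)');open('nxt.py','w').write(s)
E
python3 nxt.py
```

```text
[-1.83398809  0.97185449  0.00973958] [ 0.0063  0.0065 -0.01   -0.0114 -0.0043  0.0109  0.013  -0.0111]
4.2756773516352045
14.5667 [0.5607 0.0039 0.1831] err [-0.0055  0.0025] th 4.2756773516352045 w 0.7743508580706713
[[[0, 0.0055, -0.0024, 0.0001, 0], [0, 0.0112, -0.0045, 0.0001, 0], [0, 0.0168, -0.0064, 0.0001, 0], [0, 0.0226, -0.0079, 0.0001, 0], [0, 0.027, -0.0086, 0.0001, 0], [0, 0.0314, -0.009, 0.0001, 0], [0, 0.0359, -0.0091, 0.0001, 0], [0, 0.0403, -0.0089, 0.0001, 0], [0, 0.0447, -0.0084, 0.0001, 0], [0, 0.049, -0.0077, 0.0001, 0], [0, 0.0533, -0.0067, 0.0001, 0], [0, 0.0575, -0.0054, 0.0001, 0], [0, 0.0616, -0.0039, 0.0001, 0], [0, 0.0655, -0.0021, 0.0001, 0], [0, 0.0694, -0.0001, 0.0001, 0], [0, 0.0731, 0.0021, 0.0001, 0], [0, 0.0766, 0.0046, 0.0001, 0], [0, 0.08, 0.0072, 0.0001, 0], [0, 0.0832, 0.0101, 0.0001, 0], [0, 0.0862, 0.0131, 0.0001, 0]]]
```

Request:
step_arm --series '[[[0,0.0055,-0.0025,0,0],[0,0.011,-0.0045,0,0],[0,0.017,-0.0065,0,0],[0,0.0225,-0.008,0,0],[0,0.027,-0.0085,0,0],[0,0.0315,-0.009,0,0],[0,0.036,-0.009,0,0],[0,0.0405,-0.009,0,0],[0,0.0445,-0.0085,0,0],[0,0.049,-0.0075,0,0],[0,0.0535,-0.0065,0,0],[0,0.0575,-0.0055,0,0],[0,0.0615,-0.004,0,0],[0,0.0655,-0.002,0,0],[0,0.0695,0,0,0],[0,0.073,0.002,0,0],[0,0.0765,0.0045,0,0],[0,0.08,0.007,0,0],[0,0.083,0.01,0,0],[0,0.086,0.013,0,0]]]'

```text
clock: 16.23
position: [0.647, 0.0172, 0.1832]
ee_rot: [0.926, 2.997, -0.011]
force: [-0.2, 0.5, -1.1]
width: 0.294
```

```bash
python3 -c "
from plan import *
s=observe(); print(s['clock'],s['position'],hp(s['clock'])[0],s['force'])
meas('x','s9','side')
p=cv2.imread('pics/s9.png');cv2.imwrite('pics/s9c.png',cv2.resize(p[130:240,240:400],None,fx=5,fy=5,interpolation=2))
"; python3 nxt.py
```

```text
16.2333 [0.64696893 0.01720077 0.18316424] [0.64687935 0.01693665] [-0.15794832  0.53507956 -1.09213133]
16.2333 [0.647  0.0172 0.1832] [-0.29  0.52  0.26  1.6  -0.14  1.03  0.99]
hous 315 ((0.64659184217453, 0.017364181578159332), (0.10142729431390762, 0.0601310133934021), 48.219417572021484) r 0.0694979719188424 ang -0.7512456770468531
post 25 r 0.015605880669038799 hatch ang -0.16892872793697528
16.2833 [0.6475 0.0182 0.1831] err [-0.0011 -0.0007] th 5.566821552025175 w 0.7302125388807719
[[[0, 0.003, 0.0035, 0.0001, 0], [0, 0.0057, 0.0071, 0.0001, 0], [0, 0.0083, 0.0108, 0.0001, 0], [0, 0.0106, 0.0147, 0.0001, 0], [0, 0.0124, 0.0185, 0.0001, 0], [0, 0.014, 0.0224, 0.0001, 0], [0, 0.0153, 0.0263, 0.0001, 0], [0, 0.0164, 0.0303, 0.0001, 0], [0, 0.0172, 0.0344, 0.0001, 0], [0, 0.0178, 0.0385, 0.0001, 0], [0, 0.0182, 0.0426, 0.0001, 0], [0, 0.0183, 0.0467, 0.0001, 0], [0, 0.0182, 0.0508, 0.0001, 0], [0, 0.0178, 0.0549, 0.0001, 0], [0, 0.0172, 0.059, 0.0001, 0], [0, 0.0164, 0.0629, 0.0001, 0], [0, 0.0153, 0.0669, 0.0001, 0], [0, 0.0141, 0.0707, 0.0001, 0], [0, 0.0126, 0.0745, 0.0001, 0], [0, 0.0109, 0.0781, 0.0001, 0]]]
```

View pics/s9c.png

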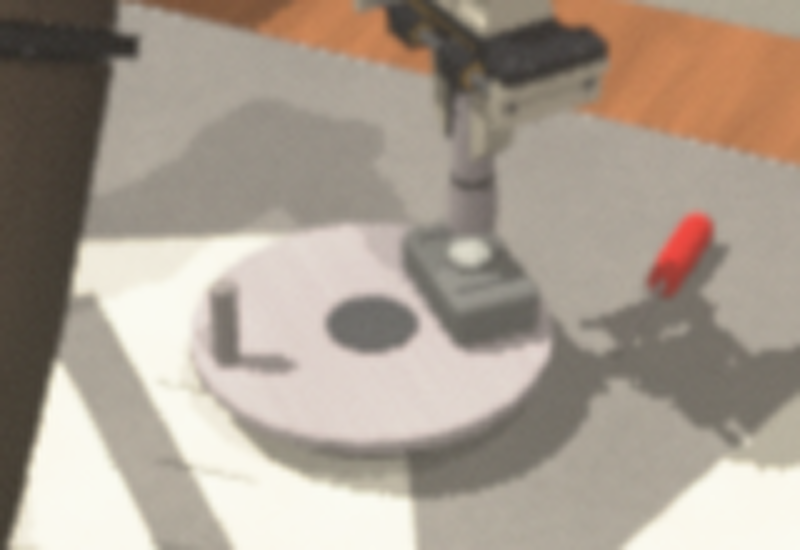

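Run:
```python
from plan import *
g('s9',16.2333,(240+468/5-.4,130+253/5-.4),(240+223/5-.4,130+288/5-.4))
c=eyes.camera_params('side');K=c['intrinsics'];Rm=R.from_rotvec(c['attitude']).as_matrix()
for nm,P in(('near rim exp',[.647-.014,.0172-.008,.108]),('hatch exp',[*hp(16.2333)[0],.083])):
    q=K@(Rm.T@(np.array(P)-c['position']));q=q/q[2];print(nm,((q[:2]+.4-[240,130])*5).round(1))
```

```text
s9 16.2333 0.17 -0.7117 model -0.7529 axis [0.5976 0.0649]
near rim exp [471.5 239.1]
hatch exp [468.8 256.8]
```

```bash
python3 fit.py 16.2333,5.5715; python3 nxt.py
```

```text
[-1.83738998  0.96948171  0.01026466] [ 0.012   0.0069 -0.0134 -0.015  -0.0094  0.0086  0.0176  0.0043 -0.0116]
4.291392380528549
16.2833 [0.6475 0.0182 0.1831] err [-0.0025 -0.0023] th 5.596885633868759 w 0.7395485117473912
[[[0, 0.0032, 0.004, 0.0001, 0], [0, 0.0063, 0.0081, 0.0001, 0], [0, 0.0091, 0.0124, 0.0001, 0], [0, 0.0116, 0.0168, 0.0001, 0], [0, 0.0133, 0.0207, 0.0001, 0], [0, 0.0148, 0.0247, 0.0001, 0], [0, 0.016, 0.0287, 0.0001, 0], [0, 0.0169, 0.0328, 0.0001, 0], [0, 0.0177, 0.037, 0.0001, 0], [0, 0.0181, 0.0412, 0.0001, 0], [0, 0.0183, 0.0454, 0.0001, 0], [0, 0.0183, 0.0495, 0.0001, 0], [0, 0.018, 0.0537, 0.0001, 0], [0, 0.0174, 0.0578, 0.0001, 0], [0, 0.0166, 0.0619, 0.0001, 0], [0, 0.0156, 0.0659, 0.0001, 0], [0, 0.0144, 0.0698, 0.0001, 0], [0, 0.0129, 0.0737, 0.0001, 0], [0, 0.0112, 0.0774, 0.0001, 0], [0, 0.0093, 0.081, 0.0001, 0]]]
```

Request:
step_arm --series '[[[0,0.003,0.004,0,0],[0,0.0065,0.008,0,0],[0,0.009,0.0125,0,0],[0,0.0115,0.017,0,0],[0,0.0135,0.0205,0,0],[0,0.015,0.0245,0,0],[0,0.016,0.0285,0,0],[0,0.017,0.033,0,0],[0,0.0175,0.037,0,0],[0,0.018,0.041,0,0],[0,0.0185,0.0455,0,0],[0,0.0185,0.0495,0,0],[0,0.018,0.0535,0,0],[0,0.0175,0.058,0,0],[0,0.0165,0.062,0,0],[0,0.0155,0.066,0,0],[0,0.0145,0.07,0,0],[0,0.013,0.0735,0,0],[0,0.011,0.0775,0,0],[0,0.0095,0.081,0,0]]]'

```text
clock: 17.95
position: [0.6567, 0.0996, 0.1831]
ee_rot: [0.924, 2.998, -0.01]
force: [0.2, 0.5, -1.6]
width: 0.302
```

```bash
python3 -c "
from plan import *
s=observe(); print(s['clock'],s['position'],hp(s['clock'])[0],s['force'])
meas('x','s10','side')
p=cv2.imread('pics/s10.png');cv2.imwrite('pics/s10c.png',cv2.resize(p[130:240,240:400],None,fx=5,fy=5,interpolation=2))
"; python3 nxt.py
```

```text
17.95 [0.65668    0.09961783 0.18311109] [0.65678518 0.09916288] [ 0.19544969  0.53752329 -1.55356981]
17.95 [0.6567 0.0996 0.1831] [-0.4   0.55  0.26  1.55 -0.14  1.05  0.86]
hous 328 ((0.6569262742996216, 0.0951833724975586), (0.06739980727434158, 0.09870956093072891), 24.85547637939453) r 0.0682610484396334 ang 0.46129214354414905
post 27 r 0.10179926130114254 hatch ang 0.512787864076699
18.0 [0.6564 0.1007 0.1831] err [ 0.0009 -0.0006] th 6.831273705131371 w 0.6987729002319956
[[[0, -0.0024, 0.0036, 0.0001, 0], [0, -0.0051, 0.007, 0.0001, 0], [0, -0.0079, 0.0102, 0.0001, 0], [0, -0.0108, 0.0133, 0.0001, 0], [0, -0.0137, 0.0161, 0.0001, 0], [0, -0.0168, 0.0187, 0.0001, 0], [0, -0.02, 0.0211, 0.0001, 0], [0, -0.0233, 0.0234, 0.0001, 0], [0, -0.0267, 0.0254, 0.0001, 0], [0, -0.0303, 0.0272, 0.0001, 0], [0, -0.0339, 0.0288, 0.0001, 0], [0, -0.0376, 0.0302, 0.0001, 0], [0, -0.0413, 0.0314, 0.0001, 0], [0, -0.0451, 0.0324, 0.0001, 0], [0, -0.049, 0.0331, 0.0001, 0], [0, -0.0528, 0.0337, 0.0001, 0], [0, -0.0567, 0.034, 0.0001, 0], [0, -0.0606, 0.0341, 0.0001, 0], [0, -0.0644, 0.034, 0.0001, 0], [0, -0.0683, 0.0337, 0.0001, 0]]]
```

View pics/s10c.png

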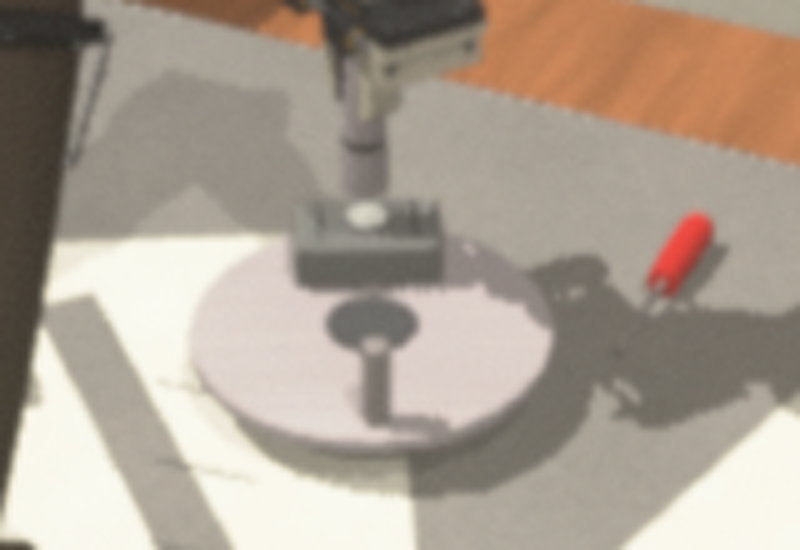

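Run:
```python
from plan import *
g('s10',17.95,(240+367/5-.4,130+214/5-.4),(240+376/5-.4,130+345/5-.4))
c=eyes.camera_params('side');K=c['intrinsics'];Rm=R.from_rotvec(c['attitude']).as_matrix()
for nm,P in(('near rim exp',[.6567-.014,.0996-.008,.108]),('hatch exp',[*hp(17.95)[0],.083])):
    q=K@(Rm.T@(np.array(P)-c['position']));q=q/q[2];print(nm,((q[:2]+.4-[240,130])*5).round(1))
```

```text
s10 17.95 0.1736 0.4906 model 0.5131 axis [0.6001 0.0657]
near rim exp [363.4 201. ]
hatch exp [363.  218.9]
```

Request:
step_arm --series '[[[0,-0.0025,0.0035,0,0],[0,-0.005,0.007,0,0],[0,-0.008,0.01,0,0],[0,-0.011,0.0135,0,0],[0,-0.0135,0.016,0,0],[0,-0.017,0.0185,0,0],[0,-0.02,0.021,0,0],[0,-0.0235,0.0235,0,0],[0,-0.0265,0.0255,0,0],[0,-0.0305,0.027,0,0],[0,-0.034,0.029,0,0],[0,-0.0375,0.03,0,0],[0,-0.0415,0.0315,0,0],[0,-0.045,0.0325,0,0],[0,-0.049,0.033,0,0],[0,-0.053,0.0335,0,0],[0,-0.0565,0.034,0,0],[0,-0.0605,0.034,0,0],[0,-0.0645,0.034,0,0],[0,-0.0685,0.0335,0,0]]]'

```text
clock: 19.67
position: [0.5875, 0.1342, 0.1831]
ee_rot: [0.923, 2.999, -0.009]
force: [-0.7, -0.1, -1.1]
width: 0.301
```

```bash
python3 -c "
from plan import *
s=observe(); print(s['clock'],s['position'],hp(s['clock'])[0],s['force'])
meas('x','s11','side')
p=cv2.imread('pics/s11.png');cv2.imwrite('pics/s11c.png',cv2.resize(p[130:240,240:400],None,fx=5,fy=5,interpolation=2))
"; python3 nxt.py
```

```text
19.6667 [0.58752795 0.13417922 0.18309822] [0.58812643 0.13437813] [-0.69951679 -0.11473346 -1.12133522]
19.6667 [0.5875 0.1342 0.1831] [-0.49  0.45  0.25  1.72 -0.12  0.99  0.77]
hous 315 ((0.5887594819068909, 0.13176345825195312), (0.10158555954694748, 0.06068749725818634), 3.412761926651001) r 0.06733255999945692 ang 1.6755511617061116
post 24 r 0.01860250725963458 hatch ang 1.052811614166009
19.7167 [0.5868 0.134  0.1831] err [ 0.0009 -0.0001] th 7.996820037818555 w 0.6593386242744237
[[[0, -0.004, -0.0006, 0.0001, 0], [0, -0.008, -0.0015, 0.0001, 0], [0, -0.0119, -0.0025, 0.0001, 0], [0, -0.0157, -0.0037, 0.0001, 0], [0, -0.0192, -0.0052, 0.0001, 0], [0, -0.0227, -0.0068, 0.0001, 0], [0, -0.026, -0.0086, 0.0001, 0], [0, -0.0292, -0.0106, 0.0001, 0], [0, -0.0323, -0.0127, 0.0001, 0], [0, -0.0352, -0.015, 0.0001, 0], [0, -0.0381, -0.0174, 0.0001, 0], [0, -0.0408, -0.02, 0.0001, 0], [0, -0.0433, -0.0227, 0.0001, 0], [0, -0.0457, -0.0255, 0.0001, 0], [0, -0.0479, -0.0285, 0.0001, 0], [0, -0.05, -0.0315, 0.0001, 0], [0, -0.0519, -0.0346, 0.0001, 0], [0, -0.0536, -0.0379, 0.0001, 0], [0, -0.0551, -0.0412, 0.0001, 0], [0, -0.0565, -0.0445, 0.0001, 0]]]
```

View pics/s11c.png

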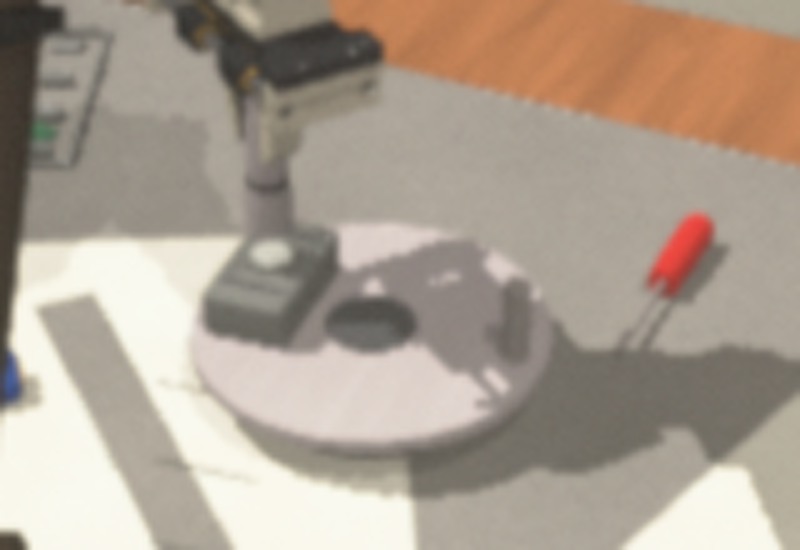

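Request:
step_arm --series '[[[0,-0.004,-0.0005,0,0],[0,-0.008,-0.0015,0,0],[0,-0.012,-0.0025,0,0],[0,-0.0155,-0.0035,0,0],[0,-0.019,-0.005,0,0],[0,-0.0225,-0.007,0,0],[0,-0.026,-0.0085,0,0],[0,-0.029,-0.0105,0,0],[0,-0.0325,-0.0125,0,0],[0,-0.035,-0.015,0,0],[0,-0.038,-0.0175,0,0],[0,-0.041,-0.02,0,0],[0,-0.0435,-0.0225,0,0],[0,-0.0455,-0.0255,0,0],[0,-0.048,-0.0285,0,0],[0,-0.05,-0.0315,0,0],[0,-0.052,-0.0345,0,0],[0,-0.0535,-0.038,0,0],[0,-0.055,-0.041,0,0],[0,-0.0565,-0.0445,0,0]]]'

```text
clock: 21.38
position: [0.5302, 0.0893, 0.1831]
ee_rot: [0.923, 2.999, -0.009]
force: [0.9, 0.2, -1.3]
width: 0.301
```

```bash
python3 -c "
from plan import *
meas('x','s12','side'); print(th(21.3833)-2*np.pi)
p=cv2.imread('pics/s12.png');cv2.imwrite('pics/s12c.png',cv2.resize(p[130:240,240:400],None,fx=5,fy=5,interpolation=2))
"; python3 nxt.py
```

```text
21.3833 [0.5302 0.0893 0.1831] [-0.47  0.35  0.26  1.88 -0.1   0.92  0.81]
hous 360 ((0.5320528745651245, 0.09069874882698059), (0.10154424607753754, 0.0639323741197586), 65.94850158691406) r 0.06880727572003398 ang 2.7556900683563565
post 24 r 0.013726352853623489 hatch ang 2.6435364870406524
2.7814542868262375
21.4333 [0.5299 0.0883 0.1831] err [0.0004 0.0009] th 9.095727097489348 w 0.6212037445127263
[[[0, -0.0012, -0.0037, 0.0001, 0], [0, -0.0022, -0.0074, 0.0001, 0], [0, -0.003, -0.0111, 0.0001, 0], [0, -0.0036, -0.0149, 0.0001, 0], [0, -0.0039, -0.0185, 0.0001, 0], [0, -0.0041, -0.022, 0.0001, 0], [0, -0.0041, -0.0256, 0.0001, 0], [0, -0.0039, -0.0291, 0.0001, 0], [0, -0.0035, -0.0326, 0.0001, 0], [0, -0.003, -0.0361, 0.0001, 0], [0, -0.0023, -0.0396, 0.0001, 0], [0, -0.0014, -0.0429, 0.0001, 0], [0, -0.0003, -0.0463, 0.0001, 0], [0, 0.0009, -0.0495, 0.0001, 0], [0, 0.0023, -0.0527, 0.0001, 0], [0, 0.0038, -0.0558, 0.0001, 0], [0, 0.0055, -0.0589, 0.0001, 0], [0, 0.0073, -0.0618, 0.0001, 0], [0, 0.0092, -0.0646, 0.0001, 0], [0, 0.0113, -0.0673, 0.0001, 0]]]
```

View pics/s12c.png

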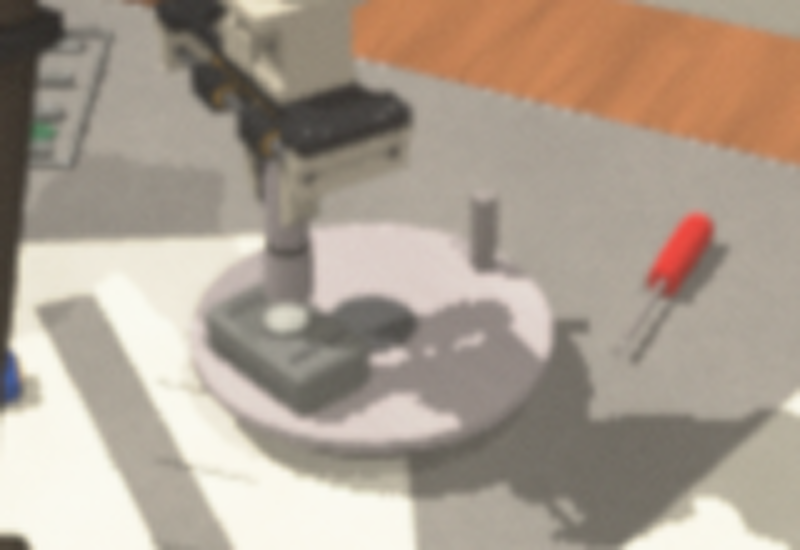

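Request:
step_arm --series '[[[0,-0.001,-0.004,0.008,0],[0,-0.002,-0.01,0.02,0],[0,-0.004,-0.02,0.032,0],[0,-0.009,-0.037,0.037,0],[0,-0.015,-0.06,0.037,0],[0,-0.022,-0.088,0.037,0],[0,-0.03,-0.118,0.037,0],[0,-0.038,-0.15,0.037,0],[0,-0.046,-0.182,0.037,0],[0,-0.054,-0.214,0.037,0],[0,-0.062,-0.246,0.037,0],[0,-0.07,-0.278,0.037,0],[0,-0.077,-0.308,0.037,0],[0,-0.084,-0.336,0.037,0],[0,-0.09,-0.36,0.037,0],[0,-0.095,-0.38,0.037,0],[0,-0.1,-0.397,0.037,0],[0,-0.103,-0.41,0.037,0],[0,-0.105,-0.417,0.037,0],[0,-0.105,-0.42,0.037,0]]]'

```text
clock: 23.1
position: [0.424, -0.3333, 0.2208]
ee_rot: [0.927, 2.997, -0.011]
force: [0.3, 0.0, -1.8]
width: 0.3
```

Request:
step_arm --series '[[[0,0,0,0,0],[0,0,0,0,0],[0,0,0,0,0]]]'

```text
clock: 23.35
position: [0.4244, -0.3324, 0.2209]
ee_rot: [0.926, 2.998, -0.01]
force: [-0.2, -0.3, -1.6]
width: 0.299
```

```bash
python3 -c "
from plan import *
s=observe(); print(s['clock'],s['position'],s['ee_rot'],s['width'])
meas('x','s13','side')
p=cv2.imread('pics/s13.png');cv2.imwrite('pics/s13c.png',cv2.resize(p[150:310,360:520],None,fx=3.7,fy=3.7,interpolation=2))
"
```

```text
23.35 [ 0.42438453 -0.33242557  0.22088514] [ 0.9256359   2.99772181 -0.01028793] 0.2990372105461865
23.35 [ 0.4244 -0.3324  0.2209] [ 0.21  0.32  0.46  1.84 -0.16  1.01  1.71]
hous 403 ((0.5445655584335327, 0.015307597815990448), (0.06388094276189804, 0.1004830002784729), 43.417545318603516) r 0.07123528533368491 ang -2.373487454647591
post 21 r 0.09842638602440934 hatch ang -2.3955801310228333
```

View pics/s13c.png

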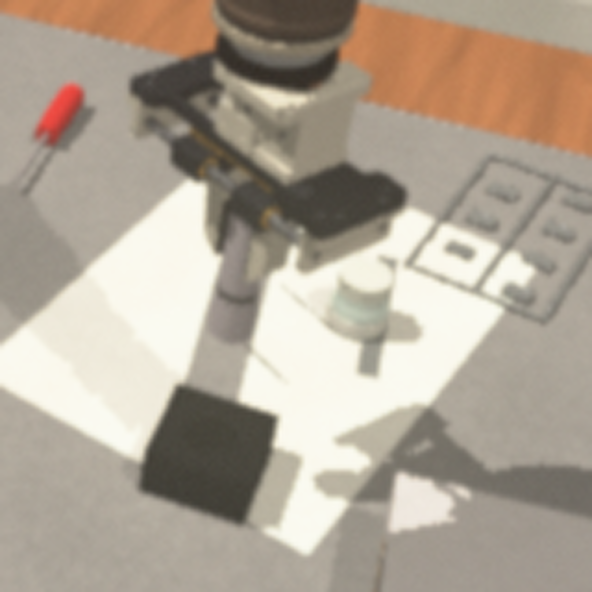

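Request:
step_arm --series '[[[0,0,0.0005,-0.015,0],[0,0,0.0005,-0.035,0],[0,0,0.0005,-0.055,0],[0,0,0.0005,-0.075,0],[0,0,0.0005,-0.09,0],[0,0,0.0005,-0.1,0],[0,0,0.0005,-0.105,0],[0,0,0.0005,-0.11,0],[0,0,0.0005,-0.115,0]]]'

```text
clock: 24.15
position: [0.425, -0.332, 0.1061]
ee_rot: [0.925, 2.997, -0.011]
force: [0.5, 0.7, -1.4]
width: 0.304
```

Request:
step_arm --series '[[[0,0,0,-0.004,0],[0,0,0,-0.008,0],[0,0,0,-0.012,0],[0,0,0,-0.016,0],[0,0,0,-0.019,0],[0,0,0,-0.02,0],[0,0,0,-0.02,0],[0,0,0,-0.02,0]]]'

```text
clock: 24.82
position: [0.425, -0.332, 0.0861]
ee_rot: [0.925, 2.997, -0.011]
force: [-0.4, 0.1, -1.0]
width: 0.304
```

Request:
step_arm --series '[[[0.0285,0,0,-0.0005,0],[0.03,0,0,-0.0005,0],[0.032,0,0,-0.0005,0],[0.036,0,0,-0.0005,0],[0.05,0,0,-0.0005,0],[0.07,0,0,-0.0005,0],[0.09,0,0,-0.0005,0],[0.09,0,0,-0.0005,0],[0.09,0,0,-0.0005,0],[0.09,0,0,-0.0005,0],[0.09,0,0,-0.0005,0],[0.09,0,0,-0.0005,0]]]'

```text
clock: 25.82
position: [0.425, -0.3321, 0.0856]
ee_rot: [0.925, 2.997, -0.011]
force: [-0.2, -0.3, -1.3]
width: 0.926
```

Request:
step_arm --series '[[[0.09,0,0,0.01,0],[0.09,0,0,0.03,0],[0.09,0,0,0.06,0],[0.09,0,0,0.09,0],[0.09,0,0,0.12,0],[0.09,0,0,0.15,0],[0.09,0,0,0.18,0],[0.09,0,0,0.18,0],[0.09,0,0,0.18,0],[0.09,0,0,0.18,0]]]'

```text
clock: 26.65
position: [0.4248, -0.3318, 0.2657]
ee_rot: [0.924, 2.997, -0.01]
force: [-0.0, 0.1, -0.8]
width: 0.981
```

```bash
python3 -c "
from plan import *
s=observe(); print(s['clock'],s['position'],s['width'],s['dq'].round(3))
p,d=eyes.get_image('side'); cv2.imwrite('pics/s14c.png',cv2.resize(p[150:310,360:520,::-1],None,fx=3.7,fy=3.7,interpolation=2))
meas('x','t14')
f=np.load('t14.npz');P=cloud('top',f['d']);d=f['d']
m=(d>0)&(P[...,2]>.106)&(P[...,2]<.14)&(np.hypot(P[...,0]-.425,P[...,1]+.333)<.04);q=P[m];print(len(q),q.max(0) if len(q) else 0,cv2.minEnclosingCircle(q[:,:2].astype(np.float32)) if len(q) else 0)
"
```

```text
26.65 [ 0.42476573 -0.33182369  0.26571543] 0.9806368493761404 [ 0.005  0.02  -0.007  0.02  -0.002 -0.004  0.   ]
26.7 [ 0.4245 -0.3316  0.2651] [ 0.19  0.28  0.47  1.78 -0.14  1.11  1.68]
hous 965 ((0.6545581221580505, 0.026530195027589798), (0.10040945559740067, 0.05977458879351616), 56.59561538696289) r 0.0701220000582321 ang -0.5772962098137411
post 48 r 0.0993579742792945 hatch ang -0.586890029157556
141 [ 0.4382899  -0.31927205  0.12793167] ((0.4245384931564331, -0.3332550525665283), 0.014291592873632908)
```

View pics/s14c.png

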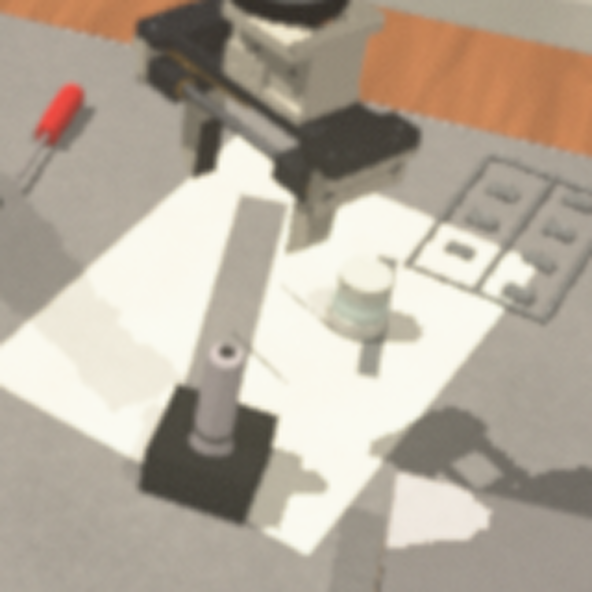

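View pics/t14.png

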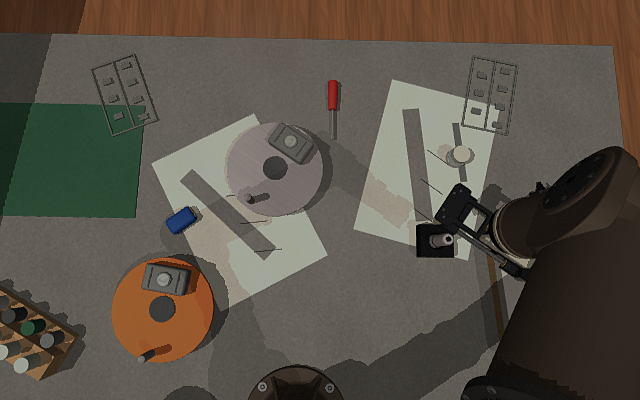

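The lamp stands upright in its hole at top-view pixel (441,240). The battery (181,220), jar (460,155) and screwdriver (333,108) are where they started.

```bash
python3 fit.py 16.2333,5.5715 17.95,6.774 19.6667,7.96 26.7,11.984; python3 -c "
from plan import *
from fit import *
for t in (11.133,12.85,14.5,16.2,18,19.7,21.4): print(t,th(t))"; python3 -c "
from cell import arm
print(arm.sign_off())"
```

```text
[-1.83572659  0.97249877  0.00994099] [ 0.0047  0.0045 -0.0117 -0.0131 -0.0039  0.015   0.0223  0.0049 -0.0173
  0.0083 -0.0205  0.0069]
4.291869949186303
[-1.83398809  0.97185449  0.00973958] [ 0.0063  0.0065 -0.01   -0.0114 -0.0043  0.0109  0.013  -0.0111]
4.2756773516352045
11.133 1.4630647617211578
12.85 2.9168396456207417
14.5 4.239877684636678
16.2 5.52967653289447
18 6.816977604488516
19.7 7.961284025676109
21.4 9.038534800607621
the job is handed in; nothing more can be done
None
```

The job is handed in at about 27 s of the 72 s allowed, and every check I made passed. The hand-in gives no verdict, so I can't confirm the result.

- **Turntable:** I pushed the post with the closed fingers until the disc turned at about 1.0 rad/s, roughly one turn in 6.3 s. It coasted untouched after that and was still at about 0.6 rad/s when tracking ended.
- **Lamp over the hatch:** I held the lens about 25 mm above the hatch from about 11 s to 21.4 s, re-measuring the disc angle from the side camera after each move. The largest errors were about 6–7 mm at 11.1 s and 5 mm at 14.5 s. After that it was about 3 mm or less, inside the 15 mm limit. I measured no contact force while following the hatch.
- **Lamp back in its stand:** It is released and upright, about 1 mm from the stand's middle, with its top at the expected height. The open gripper is well clear above it.
- **Other things on the bench:** The battery, paint jar, screwdriver and orange turntable show no movement in the last picture.

**Disagreements:**
- The side camera places the turning axis 2–5 mm away from where the top camera does. I used the hatch-to-post direction, which that offset hardly affects.
- My first estimate of the disc's slowing was off, which caused the early lead. I corrected it as I went, and the final top view at 26.7 s agrees with the corrected motion to within 0.01 rad.

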